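# Put the paddle strop away in its drawer

## Task

First pull the chest's top drawer fully open by its bar handle; then draw the paddle strop (the tool with the flat square handle, not the hammer) straight out from under the low shelf by its handle until it is wholly clear, lay it flat on the bench and let go of it. Take it again across its blade and lower it, leather side up and without dropping it, fully down into the strop-shaped pocket in that drawer, its handle in the narrow end, and let go. Leave that drawer open and the lower one shut, and do not disturb the hammer, jar, brass weight or wooden block.

Things in the scene. Friction and masses are not known exactly. Their poses are not given: they have to be found in the camera images.
- chest_drawer0 (a joint): Slide of the TOP drawer of the chest. Value in m: 0 shut, grows as the drawer is pulled out of the chest's front, 0.150 at its stop. It may start up to 0.03 ajar. Friction about 1 N plus light damping; it stays where it is left.
- chest_drawer0_handle (a point): Middle of the brass bar handle of the top drawer: level bar 11 mm thick, 120 mm long, its axis 35 mm out from the drawer's face (29 mm clear gap behind it), on two thin stems 51 mm either side of the middle. z about 98 mm, 36 mm below the chest's top. Axes: -x is the way the drawer opens, y along the bar, z up. Moves with the drawer.
- chest_drawer1 (a joint): Slide of the lower drawer of the chest, same kind, 0 = shut. To be left shut.
- pocket (a point): Centre of the floor of the strop-shaped pocket (light wood walls, cork floor) in the top drawer, z about 87 mm; moves with the drawer, hidden until it opens. Axes are those of the strop when it lies right: +x to the wide (blade) end, at the drawer's right seen by the robot; z up. Wide part x -26 to +96 mm, 62 wide; narrow handle slot x -96 to -26 mm, 38 wide: 6 mm to spare all round.
- strop: Paddle strop: light wooden paddle 180 long, 20 mm thick, top of the blade dark brown leather, about 0.15 kg. Blade 110 x 50 mm (x -20 to +90 mm), flat square handle 26 mm wide (x -90 to -20 mm). Origin: mid-length, on the underside; x from handle to blade, y across, z up. Starts flat on the bench in a bay of the shelf, blade under the roof, about 60 mm of handle sticking out towards the robot.
- strop_blade (a point): Middle of the blade's top face, 35 mm from the strop's origin along its +x and 20 mm up; axes as the strop.
- strop_handle (a point): Point on the top face of the strop's handle, 30 mm from the handle's end; axes as the strop. Sticks out of the shelf at the start.
- shelf: Low plywood shelf fixed on the bench, 140 deep x 214 wide; roof underside at 38 mm, top at 50 mm (thin leather on it). Origin: centre of its footprint. +x points into the bays, away from the robot; the open front edge is at x = -70 mm. Two bays centred at y = -53 and +53 mm, 80 mm wide, closed behind, bench as floor. The strop is in one, the hammer in the other, either way round.
- hammer: Tack hammer in the other bay, 160 mm long, dark round handle up to 32 mm thick with about 60 mm sticking out, steel cylinder head under the roof. Origin on the bench below its middle. Bystander.
- jar: Bystander: closed jar, 60 mm diameter, 65 mm high, origin at the centre of its underside.
- weight: Bystander: round brass weight with a knob, 68 mm diameter, 60 mm high, origin at the centre of its underside.
- block: Bystander: dark wooden block 110 x 70 x 35 mm, origin at the centre of its underside.
- chest: Dark wooden chest of two drawers fixed on the bench, 220 deep x 280 wide x 134 mm high. Origin: centre of its footprint. -x is the way its drawers open, y its width, z up. Chest and shelf stand either way round (one left, one right). With the top drawer fully open, the front edge of the chest's top is 86 mm from the pocket's long axis, and 47 mm above the pocket's floor.
- finger_gap (a point): Point on the pocket's floor where the middle of the blade belongs, x = +35 mm along the pocket; same axes. Pocket walls 18 mm high. Finger gaps 54 mm long in both walls beside the wide part (pocket x +8 to +62 mm), either side of this point; none beside the handle slot. The drawer's front panel (inner side) is 58 mm from the pocket's axis, its top edge 35 mm above this point.
There are look-alikes about, which are no part of the job. Of the things that look like the strop, the smallest one is meant.

How it is judged:
By the outcome, as a careful person would: the job done as asked, in the order asked, and still so for the second after the job is handed in, with the robot touching nothing.
It also fails if it takes over 72 s, if anything falls off the work surface, if the arm or the gripper's body presses on something with over 40 N, if the wrist force passes 120 N, or if a joint passes its speed limit or range.

## Robot

A 6-joint arm with a two-finger parallel gripper is mounted at the origin on the work surface. World frame = base frame: x ahead of the robot, y to its left, z up, the work surface at z = 0. Lengths are in m, angles in degrees, forces in N, time in s.
With the tool pointing down it reaches from about 0.375 to 0.9 m from the base axis. Payload 3.1 kg.
Tool frame: the origin (TCP) lies on the centre line of the jaws, within the pads' length; the fingertips stand 8 mm ahead of it and the grasp point (between the pads) lies 11 mm behind it; z points along the fingers, y is the direction in which the jaws open and shut (so a half turn about z gives the same grasp; the last joint's range is limited). The gripper opens to 87 mm and grips with 3 to 60 N. Pads are 19 mm wide; open, the fingers measure 117 mm over their backs; the gripper's body (75 mm by 190 mm) begins 51 mm behind the grasp point.
Start: joints at [-79.269, 30.224, 82.088, -0, 67.689, -10.227], TCP at [0.224, -0.584, 0.231] pointing down, gripper open.
Joint ranges: [-176.69, 176.69], [-43.24, 126.21], [12.49, 139.97], [-82, 262], [0, 151.66], [-163.58, 163.58]. Speed limits (degrees/s): [159.86, 159.86, 180, 180, 180, 180].

## Interface

Orientations are given as a 3x3 rotation matrix whose columns are the frame's x, y, z axes.
In Python, from rig import * gives the robot as it stands. The module is installed in compiled form; this text tells all that it offers.
- The arm moves only by the tool arm_command, never from a script. Its argument "commands" is a list of rows, each an object with "translation": the shift along the tool's x, y, z scaled (see below), a list of three; "dr": the turn, a rotation vector about the tool's x, y, z scaled (see below), a list of three; "jaw": the closure, from 0 (fully open) to 1 (shut). In form: [{"translation": [x, y, z], "dr": [ax, ay, az], "jaw": jaw}, ...]. A call has 1 to 12 rows; each row shifts and turns the commanded pose from where the row before left it, along the tool's axes as they then stand; what a row does not reach is not made up. The controller multiplies each number of a shift by 25 mm and each number of a turn by 6 degrees. A row lasts 1/12 s, in which the tool goes at most 41.7 mm and 7.16 degrees, less where a joint would pass 70% of its speed; a pose out of reach is approached as far as the arm can. A call with a number of a shift or a turn outside -1 to 1 is refused whole. A call with a gripper value outside its range is refused whole. The fingers move at their own pace and stop on an object; the grip force is fixed at half the most. Time passes only in rows, so rows that do not move let the fingers close. It gives the time, the measured TCP pose, the force and the opening at its end, in the units of the state.
- read_state(): the state, without advancing time (a new reading comes with each control period).
- capture(name): name is "scene" or "side" or "wrist"; returns (picture, depth): 420x560x3 uint8, red, green, blue; 420x560 float32, m along the optical axis (not along the pixel's ray), 0 where there is no reading.
- camera_model(name): a dict with "intrinsics" (3x3 intrinsics, pixels), "k1" (the pictures are not rectified: a ray, as slopes to the right and down, at radius r is drawn at 1 + k1 r^2 times it, then the intrinsics apply), "pose" (4x4, takes a point from camera to world coordinates); the wrist camera has in their place "mount" (4x4, takes a point from camera to tool coordinates, whose origin is the TCP and whose axes are the flange's). Camera axes: x right, y down, z forward; pixel columns grow to the right and rows downward; lengths in m; the calibration is good to about 2 mm. A picture is of the moment at which its call begins: read the wrist's pose just before it. camera_model takes no time and is no camera call.
- hand_in(): hands the job in, once; it reports no verdict.
The state is a dict: "time_s": time; "joint_positions": joint angles; "qvel": joint speeds; "tau": joint torques, N m; "position": TCP position; "tcp_rot": TCP orientation; "force": force on the tool from outside, world axes, zero at the start; "moment": the same for the moment, N m; "opening": opening from 0.0 (shut) to 1.0 (fully open).
Only numpy, scipy, OpenCV 4.12 (cv2) and the standard library are available. Lean on these libraries where they do the work, as an engineer would, in place of code of your own. Each camera call takes 0.05 s, during which the arm holds its last target.

## Working session

There is one attempt and no reset: what is moved stays moved. The work goes in short steps, Python scripts to look and compute and a tool call to move; the robot and the scene stay as the last step left them, time stands still between calls to the robot, and variables do not carry over. Pictures are saved under pics/ and viewed, and the job is handed in when it is done.

Besides the shell and the picture viewer there is one more tool, called after "Request:" as name([rows], argument=value, ...), one row to a line, values as JSON. arm_command: Moves the arm, as the interface text tells. Its arguments: {"type":"object","properties":{"commands":{"type":"array"}},"required":["commands"]}

```bash
mkdir -p pics; python3 - <<'E'
from rig import *
import cv2,numpy as np
s=read_state();print(s)
for n in ["scene","side","wrist"]:
    p,d=capture(n);cv2.imwrite(f"pics/{n}0.png",p[:,:,::-1]);np.savez(f"{n}0.npz",p=p,d=d)
    print(n,camera_model(n))
E
```

```text
{'time_s': 0.0, 'joint_positions': array([-7.92672793e+01,  3.02785264e+01,  8.21559644e+01,  4.86768739e-04,
        6.76882015e+01, -1.02282524e+01]), 'qvel': array([ 0.10014998,  0.0453418 ,  0.01373405, -0.08598584, -0.07679135,
       -0.02542621]), 'tau': array([-1.37062848e-04, -4.40046716e+01, -1.76591885e+01,  6.31449977e-02,
        5.82783530e-02, -1.60531031e-04]), 'position': array([ 0.22346882, -0.5829274 ,  0.22957866]), 'tcp_rot': array([[ 9.33825544e-01,  3.57728528e-01, -3.91062633e-04],
       [ 3.57728531e-01, -9.33823252e-01,  2.10538600e-03],
       [ 3.87973255e-04, -2.10595749e-03, -9.99997707e-01]]), 'force': array([-0.58629188, -0.38893251, -0.19619214]), 'moment': array([ 0.01136455, -0.02968833,  0.01144142]), 'opening': 0.9994818400725197}
scene {'intrinsics': array([[412.21451612,   0.        , 271.31521543],
       [  0.        , 412.21451612, 206.25969847],
       [  0.        ,   0.        ,   1.        ]]), 'k1': -0.04498297034867779, 'pose': array([[-0.44905947,  0.60344496, -0.65893836,  1.38890646],
       [ 0.89347379,  0.30911889, -0.32580684,  
[... 448 characters left out ...]
73581 , -0.70387363],
       [ 0.01720876, -0.81314783, -0.58180277,  0.81420438],
       [ 0.        ,  0.        ,  0.        ,  1.        ]])}
wrist {'intrinsics': array([[357.35568098,   0.        , 278.8241914 ],
       [  0.        , 357.35568098, 207.36018996],
       [  0.        ,   0.        ,   1.        ]]), 'k1': 0.016483907702424697, 'mount': array([[-3.93255475e-04, -9.67267445e-01, -2.53758814e-01,
         6.97205744e-02],
       [ 9.99999922e-01, -3.85172513e-04, -8.15365252e-05,
        -3.98067743e-04],
       [-1.88732937e-05, -2.53758826e-01,  9.67267521e-01,
        -1.52858764e-01],
       [ 0.00000000e+00,  0.00000000e+00,  0.00000000e+00,
         1.00000000e+00]])}
```

View pics/scene0.png

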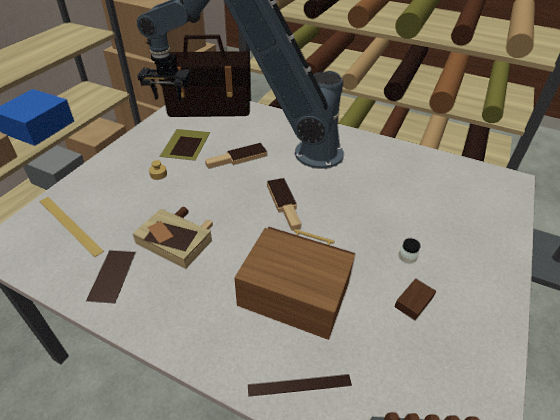

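View pics/side0.png

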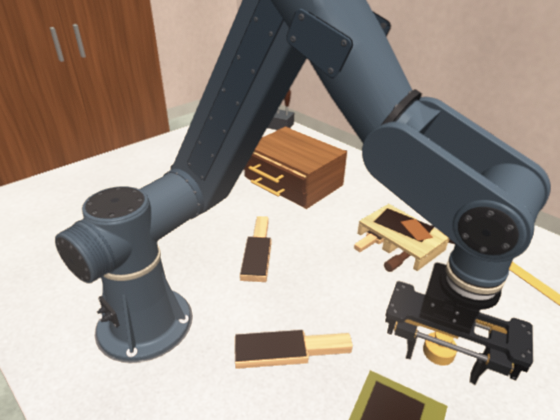

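View pics/wrist0.png

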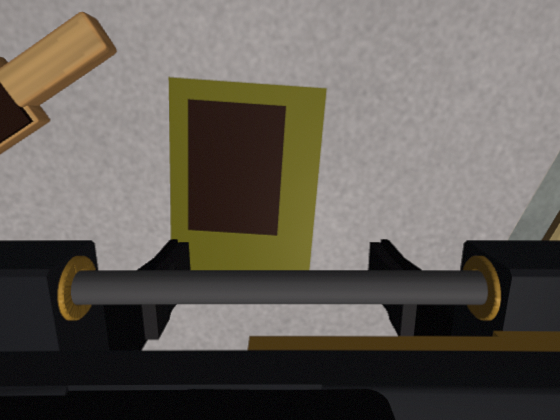

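```bash
cat > h.py <<'E'
import cv2,numpy as np
def rays(cam,uv,T=None):
    K=cam["intrinsics"];k1=cam["k1"]
    uv=np.atleast_2d(np.array(uv,float))
    d=cv2.undistortPoints(uv.reshape(-1,1,2),K,np.array([k1,0,0,0,0.])).reshape(-1,2)
    if T is None:T=cam["pose"]
    D=np.c_[d,np.ones(len(d))]@T[:3,:3].T
    return T[:3,3],D
def wristT(cam,s):
    T=np.eye(4);T[:3,:3]=s["tcp_rot"];T[:3,3]=s["position"]
    return T@cam["mount"]
def onplane(cam,uv,z,T=None):
    o,D=rays(cam,uv,T); t=(z-o[2])/D[:,2]; return o+t[:,None]*D
def tri(c1,uv1,c2,uv2,T1=None,T2=None):
    o1,D1=rays(c1,uv1,T1);o2,D2=rays(c2,uv2,T2);out=[]
    for a,b in zip(D1,D2):
        x=np.linalg.lstsq(np.c_[a,-b],o2-o1,rcond=None)[0]
        p,q=o1+a*x[0],o2+b*x[1];out.append(np.r_[(p+q)/2,np.linalg.norm(p-q)])
    return np.array(out)
def depthpts(cam,d,T=None):
    v,u=np.mgrid[0:d.shape[0],0:d.shape[1]]
    o,D=rays(cam,np.c_[u.ravel(),v.ravel()],T)
    P=o+D*d.reshape(-1,1); P[d.ravel()==0]=np.nan
    return P.reshape(d.shape+(3,))
E
python3 - <<'E'
import cv2
a=cv2.imread("pics/scene0.png")
cv2.imwrite("pics/sc1.png",cv2.resize(a[180:280,110:230],None,fx=6,fy=6,interpolation=2))
cv2.imwrite("pics/sc2.png",cv2.resize(a[170:340,225:365],None,fx=4,fy=3.5,interpolation=2))
b=cv2.imread("pics/side0.png")
cv2.imwrite("pics/sd1.png",cv2.resize(b[190:280,330:460],None,fx=6,fy=6,interpolation=2))
cv2.imwrite("pics/sd2.png",cv2.resize(b[110:220,235:355],None,fx=5,fy=5,interpolation=2))
E
```

```text
(no output)
```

View pics/sc1.png

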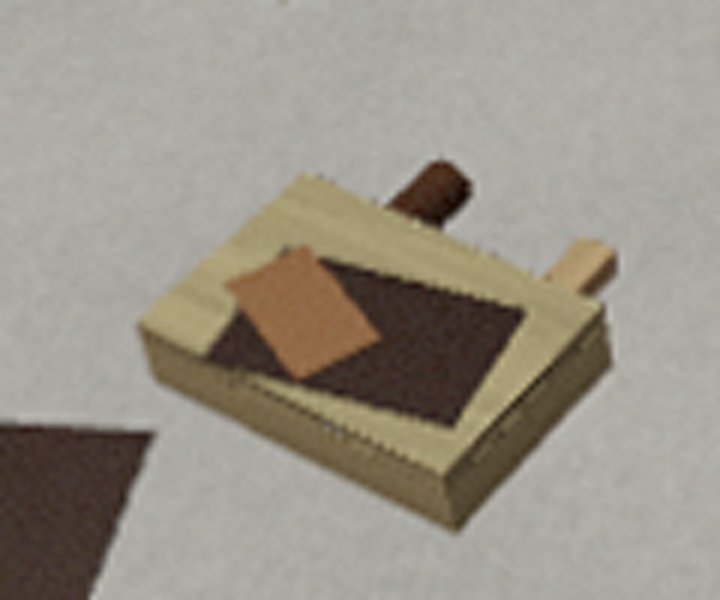

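View pics/sd1.png

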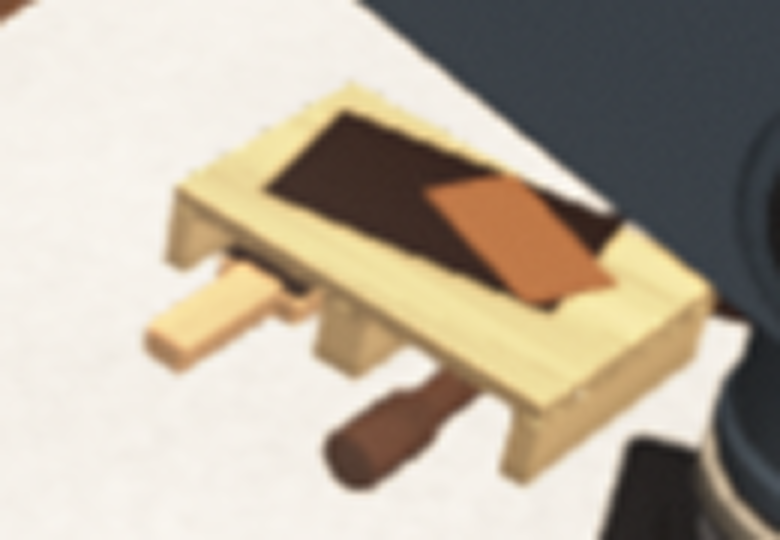

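View pics/sd2.png

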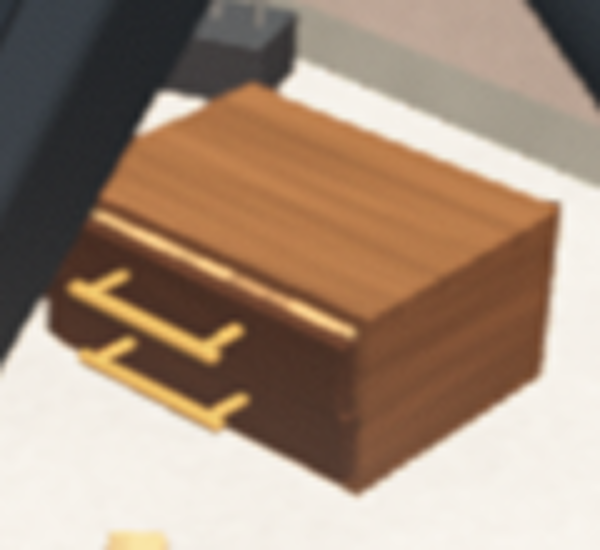

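View pics/sc2.png

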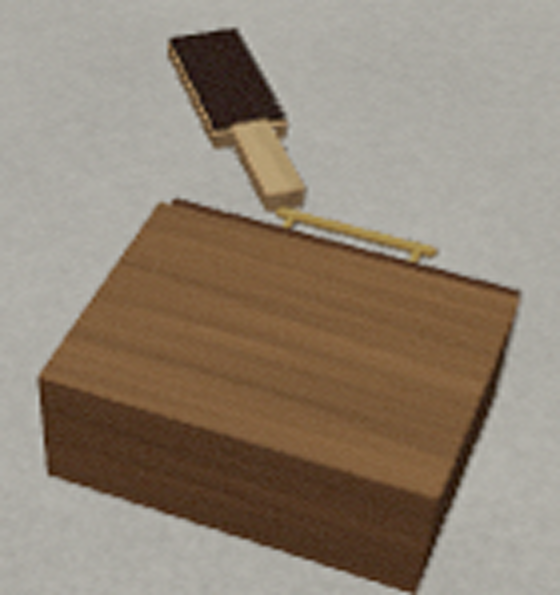

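```bash
python3 - <<'E'
from rig import camera_model
from h import *
np.set_printoptions(precision=4,suppress=True)
sc=camera_model("scene");sd=camera_model("side")
print("bar",tri(sc,[[294.3,230.9],[334.3,242]],sd,[[278.4,181.4],[249.4,167.4]]))
top=[[235,278],[335,312.0],[354.5,253.4],[267,228.5]]
P=onplane(sc,top,.134);print("chest",P,[np.linalg.norm(P[i]-P[i-3]) for i in range(4)])
d=np.load("scene0.npz")["d"];D=depthpts(sc,d)
print("depth top",D[270,295],D[240,310])
# shelf top corners: scene crop6 off(110,180); side crop6 off(330,190)
f=lambda l,s,o:[[a/s+o[0],b/s+o[1]] for a,b in l]
sS=f([(305,175),(605,308),(445,475),(140,327)],6,(110,180))  # front-right?, front-left, back-left, back-right
sD=f([(540,410),(178,188),(352,85),(712,295)],6,(330,190))
print("shelf",tri(sc,sS,sd,sD)); print(onplane(sc,sS,.05));print(onplane(sd,sD,.05))
# strop handle end top corners
print("handle end tri",tri(sc,f([(578,240),(616,252)],6,(110,180)),sd,f([(188,362),(146,337)],6,(330,190))))
print(onplane(sc,f([(578,240),(616,252)],6,(110,180)),.02),onplane(sd,f([(183,357),(146,333)],6,(330,190)),.02))
print("hammer",onplane(sd,f([(345,450),(455,385)],6,(330,190)),.016))
# loose
print("loose1 side",onplane(sd,[[261,218],[258,279]],.02),"loose2",onplane(sd,[[235,346],[351,343]],.02))
for nm,uv in dict(jar=(411,250),block=(415,298),weight=(158,172)).items(): print(nm,D[uv[1],uv[0]])
E
```

```text
bar [[0.5571 0.1326 0.0948 0.0036]
 [0.546  0.2603 0.0958 0.0049]]
chest [[0.8225 0.0785 0.134 ]
 [0.8008 0.3546 0.134 ]
 [0.5938 0.3369 0.134 ]
 [0.6191 0.0706 0.134 ]] [np.float64(0.27688655976302584), np.float64(0.20771863206740043), np.float64(0.2675090507100523), np.float64(0.20361713325490743)]
depth top [0.7226 0.2097 0.1311] [0.5927 0.2004 0.1217]
shelf [[ 0.6252 -0.3433  0.0422  0.0025]
 [ 0.6372 -0.1314  0.0423  0.0066]
 [ 0.775  -0.1392  0.0431  0.0054]
 [ 0.7611 -0.3524  0.0377  0.0033]]
[[ 0.6308 -0.3357  0.05  ]
 [ 0.6413 -0.124   0.05  ]
 [ 0.7781 -0.1325  0.05  ]
 [ 0.7684 -0.3404  0.05  ]]
[[ 0.6174 -0.3478  0.05  ]
 [ 0.6304 -0.1397  0.05  ]
 [ 0.7679 -0.1461  0.05  ]
 [ 0.7466 -0.359   0.05  ]]
handle end tri [[ 0.571  -0.195   0.0082  0.0041]
 [ 0.5701 -0.17    0.0087  0.0052]]
[[ 0.5795 -0.1856  0.02  ]
 [ 0.5778 -0.1608  0.02  ]] [[ 0.5614 -0.2003  0.02  ]
 [ 0.5624 -0.1777  0.02  ]]
hammer [[ 0.5677 -0.2868  0.016 ]
 [ 0.6424 -0.2959  0.016 ]]
loose1 side [[ 0.4553  0.0995  0.02  ]
 [ 0.2741 -0.0915  0.02  ]] loose2 [[ 0.1019 -0.2109  0.02  ]
 [ 0.2928 -0.3798  0.02  ]]
jar [0.4334 0.4799 0.0591]
block [0.587  0.5325 0.0338]
weight [ 0.4498 -0.4946  0.0303]
```

Request:
arm_command([
  {"translation": [0,0,-1],"dr": [0,0,-1],"jaw": 0},
  {"translation": [0,0,-1],"dr": [0,0,-1],"jaw": 0},
  {"translation": [0,0,-1],"dr": [0,0,-1],"jaw": 0},
  {"translation": [0,0,0],"dr": [0,0,-1],"jaw": 0},
  {"translation": [0,0,0],"dr": [0,0,-1],"jaw": 0},
  {"translation": [0,0,0],"dr": [0,0,-1],"jaw": 0},
  {"translation": [0,0,0],"dr": [0,0,-1],"jaw": 0},
  {"translation": [0,0,0],"dr": [0,0,-1],"jaw": 0},
  {"translation": [0,0,0],"dr": [0,0,-1],"jaw": 0},
  {"translation": [0,0,0],"dr": [0,0,-1],"jaw": 0},
  {"translation": [0,0,0],"dr": [0,0,-1],"jaw": 0},
  {"translation": [0,0,0],"dr": [0,0,-1],"jaw": 0},
])

```text
time_s: 1.15
position: [0.2235, -0.5833, 0.3051]
tcp_rot: [[-0.057, 0.998, -0.0], [0.998, 0.057, 0.001], [0.001, -0.0, -1.0]]
force: [0.4, 0.9, 0.9]
opening: 0.999
```

Request:
arm_command([
  {"translation": [1,1,0],"dr": [0,0,0],"jaw": 0},
  {"translation": [1,1,0],"dr": [0,0,0],"jaw": 0},
  {"translation": [1,1,0],"dr": [0,0,0],"jaw": 0},
  {"translation": [1,1,0],"dr": [0,0,0],"jaw": 0},
  {"translation": [1,1,0],"dr": [0,0,0],"jaw": 0},
  {"translation": [1,1,0],"dr": [0,0,0],"jaw": 0},
  {"translation": [1,1,0],"dr": [0,0,0],"jaw": 0},
  {"translation": [1,1,0],"dr": [0,0,0],"jaw": 0},
  {"translation": [1,1,0],"dr": [0,0,0],"jaw": 0},
  {"translation": [1,1,0],"dr": [0,0,0],"jaw": 0},
  {"translation": [1,1,0],"dr": [0,0,0],"jaw": 0},
  {"translation": [1,1,0],"dr": [0,0,0],"jaw": 0},
])

```text
time_s: 2.15
position: [0.5084, -0.2669, 0.3053]
tcp_rot: [[-0.052, 0.999, -0.001], [0.999, 0.052, 0.0], [0.0, -0.001, -1.0]]
force: [0.6, -0.2, 0.0]
opening: 1.0
```

```bash
cat > cap.py <<'E'
import sys,pickle
from rig import *
import cv2,numpy as np
def grab(tag,names=("wrist",)):
    for n in names:
        s=read_state();p,d=capture(n);cv2.imwrite(f"pics/{n}_{tag}.png",p[:,:,::-1])
        c=dict(camera_model(n))
        if n=="wrist":
            T=np.eye(4);T[:3,:3]=s["tcp_rot"];T[:3,3]=s["position"];c["pose"]=T@c["mount"]
        pickle.dump((c,p,d,s),open(f"{n}_{tag}.pkl","wb"))
    print(s["time_s"],s["position"],s["force"],s["opening"])
if __name__=="__main__": grab(sys.argv[1],sys.argv[2:] or ("wrist",))
E
python3 cap.py shelf
```

```text
2.15 [ 0.508434   -0.26687835  0.30529862] [ 0.64891602 -0.21291292  0.03631264] 0.9998017023060418
```

View pics/wrist_shelf.png

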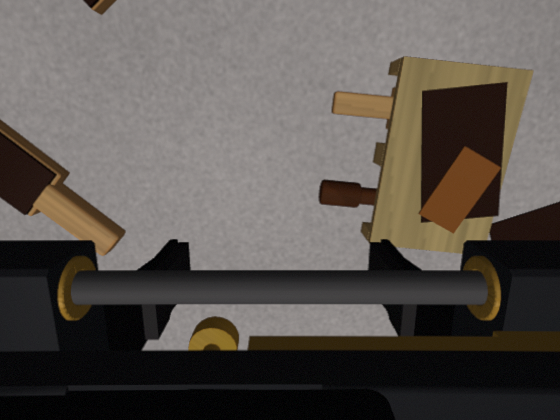

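Request:
arm_command([
  {"translation": [1,0,0],"dr": [0,0,0],"jaw": 0},
  {"translation": [1,0,0],"dr": [0,0,0],"jaw": 0},
  {"translation": [1,0,0],"dr": [0,0,0],"jaw": 0},
  {"translation": [1,0,0],"dr": [0,0,0],"jaw": 0},
  {"translation": [1,0,0],"dr": [0,0,0],"jaw": 0},
  {"translation": [1,0,0],"dr": [0,0,0],"jaw": 0},
  {"translation": [1,0,0],"dr": [0,0,0],"jaw": 0},
  {"translation": [1,0,0],"dr": [0,0,0],"jaw": 0},
  {"translation": [1,0,0],"dr": [0,0,0],"jaw": 0},
  {"translation": [1,0,0],"dr": [0,0,0],"jaw": 0},
  {"translation": [1,0,0],"dr": [0,0,0],"jaw": 0},
  {"translation": [1,0,0],"dr": [0,0,0],"jaw": 0},
])

```text
time_s: 3.2
position: [0.4917, 0.0321, 0.3054]
tcp_rot: [[-0.051, 0.999, -0.0], [0.999, 0.051, 0.0], [0.0, -0.0, -1.0]]
force: [0.2, 0.2, -0.4]
opening: 0.999
```

Request:
arm_command([
  {"translation": [1,0,0],"dr": [0,0,0],"jaw": 0},
  {"translation": [1,0,0],"dr": [0,0,0],"jaw": 0},
  {"translation": [1,0,0],"dr": [0,0,0],"jaw": 0},
  {"translation": [0,0,0],"dr": [0,0,0],"jaw": 0},
])

```text
time_s: 3.53
position: [0.4873, 0.1094, 0.3054]
tcp_rot: [[-0.055, 0.998, -0.001], [0.998, 0.055, 0.002], [0.002, -0.001, -1.0]]
force: [-0.4, 0.4, 0.1]
opening: 1.0
```

```bash
python3 cap.py ch1
```

```text
3.5333 [0.48731717 0.10939987 0.30536733] [-0.43807073  0.42716589  0.11333266] 1.00018360586789
```

Request:
arm_command([
  {"translation": [1,0,0],"dr": [0,0,0],"jaw": 0.4},
  {"translation": [1,0,0],"dr": [0,0,0],"jaw": 0.66},
  {"translation": [1,0,0],"dr": [0,0,0],"jaw": 0.66},
  {"translation": [0.6,0,0],"dr": [0,0,0],"jaw": 0.66},
  {"translation": [0,0,0],"dr": [0,0,0],"jaw": 0.66},
])

```text
time_s: 4.0
position: [0.4836, 0.1972, 0.3054]
tcp_rot: [[-0.054, 0.999, -0.0], [0.999, 0.054, 0.001], [0.001, -0.0, -1.0]]
force: [-0.6, 0.0, 0.2]
opening: 0.707
```

```bash
python3 cap.py ch2
```

```text
4.0 [0.48360863 0.19719509 0.3053769 ] [-0.61652173  0.03152532  0.24817418] 0.7066955573288803
```

View pics/wrist_ch1.png

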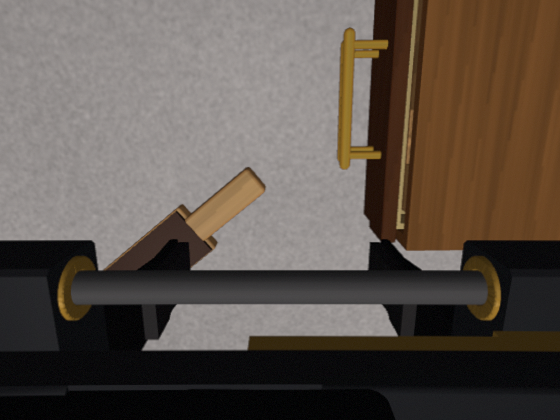

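View pics/wrist_ch2.png

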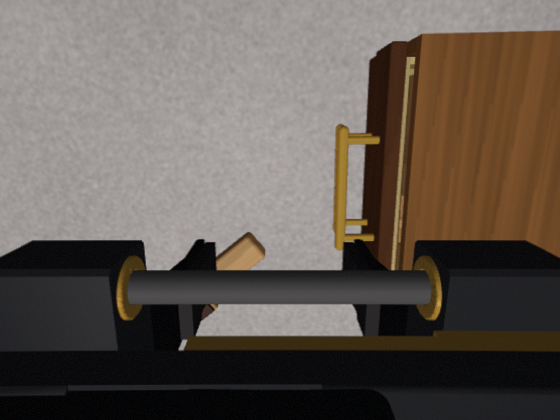

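```bash
python3 - <<'E'
from h import *
import pickle
np.set_printoptions(precision=4,suppress=True)
A=pickle.load(open("wrist_ch1.pkl","rb"));B=pickle.load(open("wrist_ch2.pkl","rb"));S=pickle.load(open("wrist_shelf.pkl","rb"))
for c,p,d,s in (A,B):
    hsv=cv2.cvtColor(p,cv2.COLOR_RGB2HSV)
    m=cv2.inRange(hsv,(15,150,100),(30,255,255));m[240:]=0;m[:,:325]=0;m[:,356:]=0
    n,l,st,ce=cv2.connectedComponentsWithStats(m);i=1+np.argmax(st[1:,4]);print(st[i],ce[i])
    v,u=np.nonzero(l==i)
    print("edges at rows",[(r,u[v==r].min(),u[v==r].max()) for r in (60,100,140,180,220) if (v==r).any()])
a=[[349,30],[345,168],[347,99]];b=[[342.5,125.5],[340,249]]
print(tri(A[0],a[:2],B[0],b))
print(onplane(A[0],a,.098),onplane(B[0],b,.098))
# chest top corners
print("top FR",onplane(A[0],[[407,247]],.134),"FL",onplane(B[0],[[421,38]],.134))
print("drawer face top edge ch2",onplane(B[0],[[388,46],[372,60]],.12))
# strop handle
h=[[333,94],[332,112],[392,97],[391,118]]
print("strop",onplane(S[0],h,.02));D=depthpts(S[0],S[2]);print([D[104,u] for u in (345,360,380)],D[190,345])
print("shelf",onplane(S[0],[[404,57],[531,70],[371,240]],.05), D[90,410])
D=depthpts(A[0],A[2]);print(D[100,347],D[100,470])
E
```

```text
[ 338   28   18  141 1759] [345.9716  98.6128]
edges at rows [(60, np.int64(341), np.int64(353)), (100, np.int64(340), np.int64(351)), (140, np.int64(338), np.int64(349))]
[ 334  125   22  115 1461] [341.7303 182.7228]
edges at rows [(140, np.int64(336), np.int64(355)), (180, np.int64(335), np.int64(346)), (220, np.int64(334), np.int64(355))]
[[0.5453 0.2586 0.0893 0.0006]
 [0.5535 0.1298 0.0981 0.0001]]
[[0.5441 0.2568 0.098 ]
 [0.5536 0.1298 0.098 ]
 [0.5487 0.1964 0.098 ]] [[0.5434 0.2588 0.098 ]
 [0.5535 0.1298 0.098 ]]
top FR [[0.614  0.0618 0.134 ]] FL [[0.595  0.3333 0.134 ]]
drawer face top edge ch2 [[0.5723 0.3285 0.12  ]
 [0.5598 0.3165 0.12  ]]
strop [[ 0.5674 -0.1721  0.02  ]
 [ 0.568  -0.1924  0.02  ]
 [ 0.6365 -0.1721  0.02  ]
 [ 0.6385 -0.1958  0.02  ]]
[array([ 0.583 , -0.1825,  0.0172]), array([ 0.6006, -0.1816,  0.0175]), array([ 0.6239, -0.1805,  0.0185])] [ 0.5908 -0.2835  0.0296]
shelf [[ 0.6347 -0.133   0.05  ]
 [ 0.7707 -0.1398  0.05  ]
 [ 0.6241 -0.3393  0.05  ]] [ 0.6462 -0.1656  0.0492]
[0.5479 0.1953 0.1029] [0.6491 0.1994 0.1326]
```

Request:
arm_command([
  {"translation": [-0.23,0.87,0],"dr": [0,0,-0.17],"jaw": 0.68},
  {"translation": [0,0.8,0],"dr": [0,0,0],"jaw": 0.68},
  {"translation": [0,0.8,0],"dr": [0,0,0],"jaw": 0.68},
  {"translation": [0,0,1],"dr": [0,0,0],"jaw": 0.68},
  {"translation": [0,0,1],"dr": [0,0,0],"jaw": 0.68},
  {"translation": [0,0,1],"dr": [0,0,0],"jaw": 0.68},
  {"translation": [0,0,1],"dr": [0,0,0],"jaw": 0.68},
  {"translation": [0,0,1],"dr": [0,0,0],"jaw": 0.68},
  {"translation": [0,0,1],"dr": [0,0,0],"jaw": 0.68},
  {"translation": [0,0,0],"dr": [0,0,0],"jaw": 0.68},
  {"translation": [0,0,0],"dr": [0,0,0],"jaw": 0.68},
])

```text
time_s: 4.97
position: [0.545, 0.1923, 0.1545]
tcp_rot: [[-0.068, 0.998, -0.004], [0.998, 0.068, -0.001], [-0.001, -0.004, -1.0]]
force: [-0.3, -0.0, 0.3]
opening: 0.319
```

```bash
python3 cap.py ch3 wrist side
```

```text
5.0167 [0.54629626 0.19280984 0.15599816] [ 1.18717517 -0.21761046  0.19119306] 0.3213846247599191
```

View pics/wrist_ch3.png

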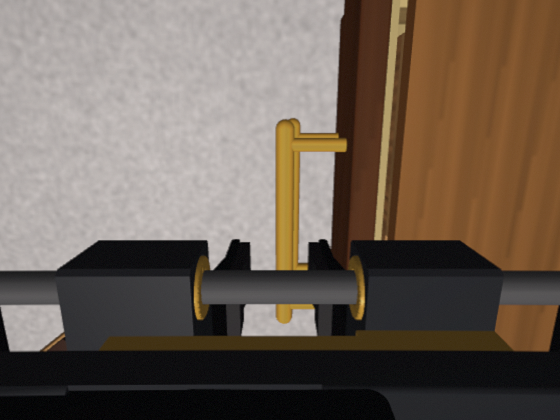

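View pics/side_ch3.png

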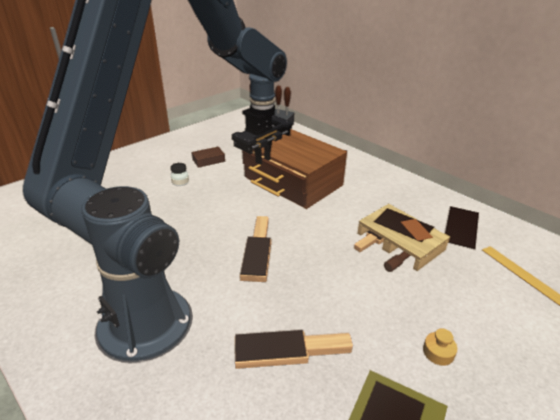

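Request:
arm_command([
  {"translation": [0,0,0.8],"dr": [0,0,0],"jaw": 0.68},
  {"translation": [0,0,0.8],"dr": [0,0,0],"jaw": 0.68},
  {"translation": [0,0,0.6],"dr": [0,0,0],"jaw": 0.68},
  {"translation": [0,0,0.35],"dr": [0,0,0],"jaw": 0.68},
  {"translation": [0,0,0],"dr": [0,0,0],"jaw": 1},
  {"translation": [0,0,0],"dr": [0,0,0],"jaw": 1},
  {"translation": [0,0,0],"dr": [0,0,0],"jaw": 1},
  {"translation": [0,0,0],"dr": [0,0,0],"jaw": 1},
  {"translation": [0,0,0],"dr": [0,0,0],"jaw": 1},
])

```text
time_s: 5.82
position: [0.547, 0.1942, 0.0933]
tcp_rot: [[-0.069, 0.998, 0.004], [0.998, 0.069, 0.0], [0.0, 0.004, -1.0]]
force: [0.8, -0.6, 2.9]
opening: 0.11
```

Request:
arm_command([
  {"translation": [0,-0.3,0],"dr": [0,0,0],"jaw": 1},
  {"translation": [0,-0.5,0],"dr": [0,0,0],"jaw": 1},
  {"translation": [0,-0.5,0],"dr": [0,0,0],"jaw": 1},
  {"translation": [0,-0.5,0],"dr": [0,0,0],"jaw": 1},
  {"translation": [0,-0.5,0],"dr": [0,0,0],"jaw": 1},
  {"translation": [0,-0.5,0],"dr": [0,0,0],"jaw": 1},
  {"translation": [0,-0.5,0],"dr": [0,0,0],"jaw": 1},
  {"translation": [0,-0.5,0],"dr": [0,0,0],"jaw": 1},
  {"translation": [0,-0.5,0],"dr": [0,0,0],"jaw": 1},
  {"translation": [0,-0.3,0],"dr": [0,0,0],"jaw": 1},
  {"translation": [0,0,0],"dr": [0,0,0],"jaw": 1},
])

```text
time_s: 6.73
position: [0.4289, 0.1863, 0.0932]
tcp_rot: [[-0.07, 0.998, -0.0], [0.998, 0.07, 0.0], [0.0, -0.0, -1.0]]
force: [-1.1, 0.8, 9.2]
opening: 0.115
```

Request:
arm_command([
  {"translation": [0,-0.15,0],"dr": [0,0,0],"jaw": 1},
  {"translation": [0,-0.15,0],"dr": [0,0,0],"jaw": 1},
  {"translation": [0,-0.15,0],"dr": [0,0,0],"jaw": 1},
  {"translation": [0,0,0],"dr": [0,0,0],"jaw": 1},
])

```text
time_s: 7.07
position: [0.4196, 0.1857, 0.0932]
tcp_rot: [[-0.069, 0.998, 0.002], [0.998, 0.069, 0.001], [0.001, 0.002, -1.0]]
force: [-1.5, 1.4, 10.7]
opening: 0.113
```

Request:
arm_command([
  {"translation": [0,-0.15,0],"dr": [0,0,0],"jaw": 1},
  {"translation": [0,-0.15,0],"dr": [0,0,0],"jaw": 1},
  {"translation": [0,0,0],"dr": [0,0,0],"jaw": 1},
])

```text
time_s: 7.32
position: [0.4122, 0.1852, 0.0932]
tcp_rot: [[-0.069, 0.998, 0.003], [0.998, 0.069, 0.001], [0.001, 0.003, -1.0]]
force: [-1.0, 1.2, 10.5]
opening: 0.113
```

Request:
arm_command([
  {"translation": [0,-0.15,0],"dr": [0,0,0],"jaw": 1},
  {"translation": [0,-0.15,0],"dr": [0,0,0],"jaw": 1},
  {"translation": [0,0,0],"dr": [0,0,0],"jaw": 1},
])

```text
time_s: 7.57
position: [0.4051, 0.1847, 0.0932]
tcp_rot: [[-0.069, 0.998, 0.003], [0.998, 0.069, 0.001], [0.001, 0.003, -1.0]]
force: [-0.2, 1.6, 9.8]
opening: 0.118
```

Request:
arm_command([
  {"translation": [0,-0.15,0],"dr": [0,0,0],"jaw": 1},
  {"translation": [0,0,0],"dr": [0,0,0],"jaw": 1},
])

```text
time_s: 7.73
position: [0.4051, 0.1847, 0.0933]
tcp_rot: [[-0.069, 0.998, 0.011], [0.998, 0.069, 0.002], [0.001, 0.011, -1.0]]
force: [5.7, 1.4, 3.4]
opening: 0.113
```

Request:
arm_command([
  {"translation": [0,0,0],"dr": [0,0,0],"jaw": 0.7},
  {"translation": [0,0,0],"dr": [0,0,0],"jaw": 0.7},
  {"translation": [0,0,0],"dr": [0,0,0],"jaw": 0.7},
  {"translation": [0,0,0],"dr": [0,0,0],"jaw": 0.7},
  {"translation": [0,0,-0.4],"dr": [0,0,0],"jaw": 0.7},
  {"translation": [0,0,-0.8],"dr": [0,0,0],"jaw": 0.7},
  {"translation": [0,0,-1],"dr": [0,0,0],"jaw": 0.7},
  {"translation": [0,0,-1],"dr": [0,0,0],"jaw": 0.5},
  {"translation": [0,0,-1],"dr": [0,0,0],"jaw": 0},
  {"translation": [0,0,-1],"dr": [0,0,0],"jaw": 0},
  {"translation": [0,0,-1],"dr": [0,0,0],"jaw": 0},
  {"translation": [0,0,-1],"dr": [0,0,0],"jaw": 0},
])

```text
time_s: 8.73
position: [0.399, 0.1836, 0.2723]
tcp_rot: [[-0.07, 0.998, -0.004], [0.998, 0.07, -0.001], [-0.0, -0.004, -1.0]]
force: [0.2, -0.1, 0.2]
opening: 0.592
```

```bash
python3 cap.py dr1 wrist side scene
```

```text
8.8333 [0.40209919 0.18428353 0.27472547] [-0.49609997 -0.23158831  0.00524351] 0.6841876319336682
```

View pics/wrist_dr1.png

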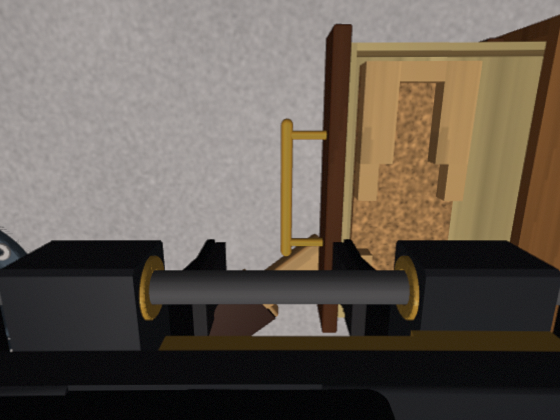

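View pics/side_dr1.png

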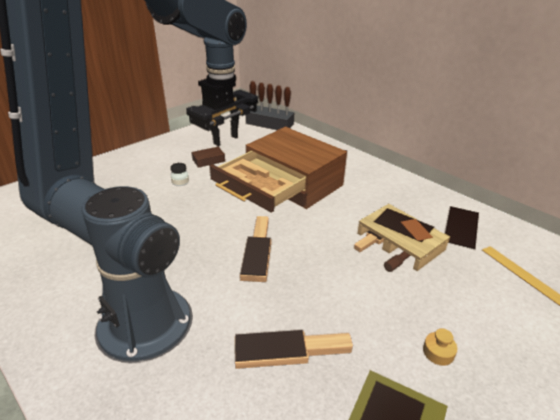

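Request:
arm_command([
  {"translation": [-0.6,1,-0.7],"dr": [0,0,0],"jaw": 0},
  {"translation": [-0.6,1,-0.7],"dr": [0,0,0],"jaw": 0},
  {"translation": [-0.6,1,-0.6],"dr": [0,0,0],"jaw": 0},
  {"translation": [0,0,0],"dr": [0,0,0],"jaw": 0},
  {"translation": [0,0,0],"dr": [0,0,0],"jaw": 0},
])

```text
time_s: 9.3
position: [0.479, 0.1435, 0.3204]
tcp_rot: [[-0.067, 0.998, -0.003], [0.998, 0.067, -0.0], [0.0, -0.003, -1.0]]
force: [-0.2, -0.1, -1.3]
opening: 0.992
```

```bash
python3 cap.py pk1 wrist
```

```text
9.3 [0.47904531 0.1434782  0.32037381] [-0.21257719 -0.07593952 -1.27466432] 0.9921840742420084
```

Request:
arm_command([
  {"translation": [-1,0,0],"dr": [0,0,0],"jaw": 0},
  {"translation": [-1,0,0],"dr": [0,0,0],"jaw": 0},
  {"translation": [-1,0,0],"dr": [0,0,0],"jaw": 0},
  {"translation": [0,0,0],"dr": [0,0,0],"jaw": 0},
  {"translation": [0,0,0],"dr": [0,0,0],"jaw": 0},
])

```text
time_s: 9.77
position: [0.482, 0.0694, 0.3201]
tcp_rot: [[-0.068, 0.998, -0.005], [0.998, 0.068, 0.001], [0.001, -0.005, -1.0]]
force: [0.7, -0.2, -0.1]
opening: 0.999
```

```bash
python3 cap.py pk2 wrist
```

```text
9.7667 [0.48200777 0.06942248 0.32009161] [ 0.69019112 -0.17688631 -0.09340361] 0.9992492785538893
```

View pics/wrist_pk1.png

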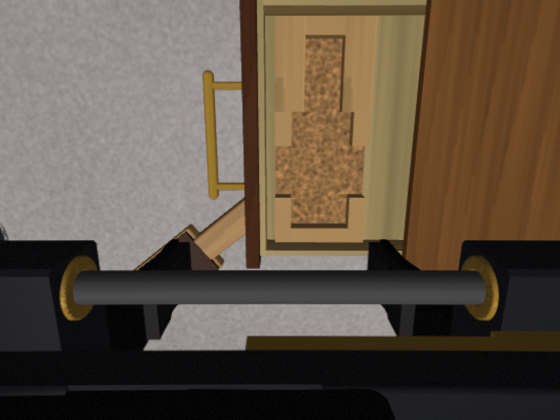

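View pics/wrist_pk2.png

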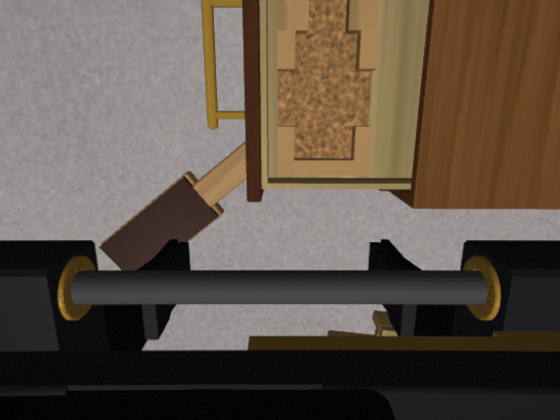

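```bash
python3 - <<'E'
import cv2
a=cv2.imread("pics/wrist_pk1.png");cv2.imwrite("pics/pk1c.png",cv2.resize(a[20:245,255:385],None,fx=4.4,fy=2.65,interpolation=2))
a=cv2.imread("pics/wrist_pk2.png");cv2.imwrite("pics/pk2c.png",cv2.resize(a[0:200,255:385],None,fx=4.4,fy=3,interpolation=2))
E
```

```text
(no output)
```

View pics/pk1c.png

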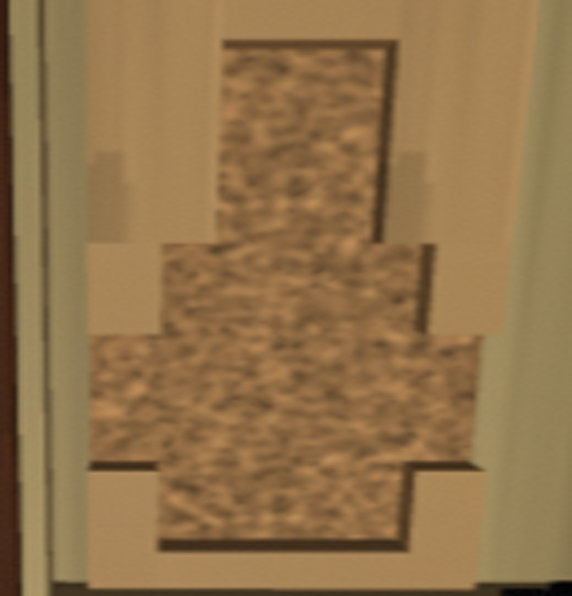

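View pics/pk2c.png

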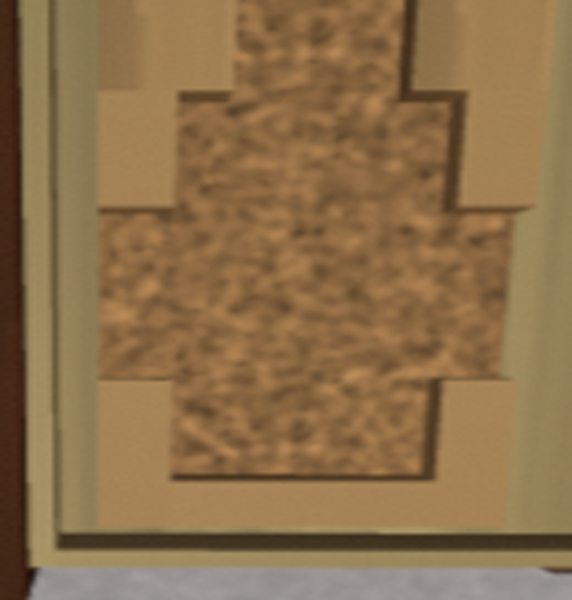

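```bash
python3 - <<'E'
from h import *
import pickle
np.set_printoptions(precision=4,suppress=True)
A=pickle.load(open("wrist_pk1.pkl","rb"));B=pickle.load(open("wrist_pk2.pkl","rb"))
f1=lambda l:[[a/4.4+255-.4,b/2.65+20-.4] for a,b in l]
f2=lambda l:[[a/4.4+255-.4,b/3-.4] for a,b in l]
a=f1([(158,551),(409,551),(158,470),(410,470)]);b=f2([(172,481),(438,481),(172,380),(440,380)])
print(tri(A[0],a,B[0],b))
E=onplane(A[0],a,.105);E2=onplane(B[0],b,.105);N=onplane(A[0],f1([(222,41),(399,41)]),.105)
print(E,E2,N)
m=lambda P:P.mean(0)
e,e2,n=m(E[:2]),m(E2[:2]),m(N)
for x in(e,e2):
    v=x-n;print("len",np.linalg.norm(v),"yaw",np.degrees(np.arctan2(v[1],v[0])),"centre",(x+n)/2)
    u=v/np.linalg.norm(v);print("fgap",(x+n)/2+.035*u)
d=depthpts(A[0],A[2]);print("floor depth",d[165,320],"walltop",d[230,285],d[210,285])
# bar
print("bar",onplane(A[0],[[208,73],[213,198]],.098))
print("chest front top edge",onplane(A[0],[[429,10],[413,150]],.134))
E
```

```text
[[0.4952 0.0937 0.1012 0.0003]
 [0.5575 0.0979 0.1012 0.0007]
 [0.4926 0.1276 0.1002 0.0002]
 [0.5541 0.1317 0.1002 0.0007]]
[[0.4949 0.0949 0.105 ]
 [0.5563 0.0991 0.105 ]
 [0.4923 0.1287 0.105 ]
 [0.5527 0.1328 0.105 ]] [[0.4952 0.0941 0.105 ]
 [0.5571 0.0983 0.105 ]
 [0.4925 0.1278 0.105 ]
 [0.5534 0.1318 0.105 ]] [[0.4941 0.2857 0.105 ]
 [0.5319 0.2881 0.105 ]]
len 0.1903393791040782 yaw -86.21405170453349 centre [0.5193 0.192  0.105 ]
fgap [0.5216 0.157  0.105 ]
len 0.19113252103463943 yaw -86.07451221393988 centre [0.5196 0.1916 0.105 ]
fgap [0.522  0.1567 0.105 ]
floor depth [0.5226 0.1618 0.0846] walltop [0.4892 0.0913 0.1039] [0.4876 0.1134 0.1025]
bar [[0.402  0.2466 0.098 ]
 [0.4094 0.1203 0.098 ]]
chest front top edge [[0.5961 0.306  0.134 ]
 [0.6022 0.1882 0.134 ]]
```

Request:
arm_command([
  {"translation": [-1,0.3,0],"dr": [0,0,0],"jaw": 0},
  {"translation": [-1,0.3,0],"dr": [0,0,0],"jaw": 0},
  {"translation": [-1,0.3,0],"dr": [0,0,0],"jaw": 0},
  {"translation": [-1,0.3,0],"dr": [0,0,0],"jaw": 0},
  {"translation": [-1,0.3,0],"dr": [0,0,0],"jaw": 0},
  {"translation": [-1,0,0],"dr": [0,0,0],"jaw": 0},
  {"translation": [-1,0,0],"dr": [0,0,0],"jaw": 0},
  {"translation": [-1,0,0],"dr": [0,0,0],"jaw": 0},
  {"translation": [-1,0,0],"dr": [0,0,0],"jaw": 0},
  {"translation": [-1,0,0],"dr": [0,0,-1],"jaw": 0},
  {"translation": [0,0,0],"dr": [0,0,-1],"jaw": 0},
])

```text
time_s: 10.73
position: [0.5392, -0.1799, 0.3208]
tcp_rot: [[-0.278, 0.96, -0.001], [0.96, 0.278, -0.001], [-0.001, -0.001, -1.0]]
force: [0.7, -0.3, 0.5]
opening: 0.997
```

Request:
arm_command([
  {"translation": [0,0,0.5],"dr": [0,0,-1],"jaw": 0},
  {"translation": [0,0,0.5],"dr": [0,0,-1],"jaw": 0},
  {"translation": [0,0,0.5],"dr": [0,0,-1],"jaw": 0},
  {"translation": [0,0,0.5],"dr": [0,0,-1],"jaw": 0},
  {"translation": [0,0,0.5],"dr": [0,0,-1],"jaw": 0},
  {"translation": [0,0,0.5],"dr": [0,0,-1],"jaw": 0},
  {"translation": [0,0,0.5],"dr": [0,0,-1],"jaw": 0},
  {"translation": [0,0,0.5],"dr": [0,0,-1],"jaw": 0},
  {"translation": [0,0,0.5],"dr": [0,0,-1],"jaw": 0},
  {"translation": [0,0,0],"dr": [0,0,-1],"jaw": 0},
  {"translation": [0,0,0],"dr": [0,0,-1],"jaw": 0},
  {"translation": [0,0,0],"dr": [0,0,-0.9],"jaw": 0},
])

```text
time_s: 11.73
position: [0.5383, -0.175, 0.2081]
tcp_rot: [[-0.999, 0.039, -0.003], [0.039, 0.999, 0.002], [0.003, 0.002, -1.0]]
force: [-0.4, 0.1, 0.4]
opening: 1.002
```

```bash
python3 cap.py st1 wrist
```

```text
11.7333 [ 0.53827384 -0.17495349  0.20810991] [-0.43825031  0.07938585  0.42166183] 1.0019877479812958
```

View pics/wrist_st1.png

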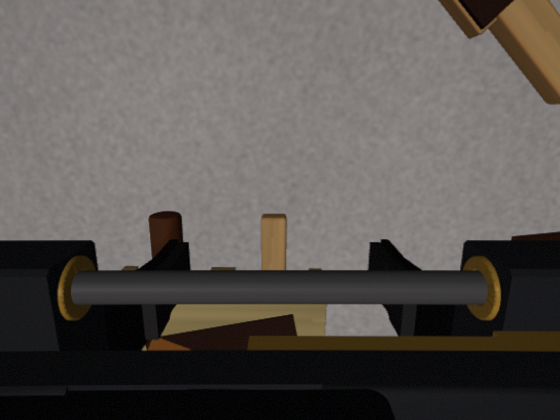

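```bash
python3 - <<'E'
from h import *
import pickle
np.set_printoptions(precision=4,suppress=True)
S=pickle.load(open("wrist_st1.pkl","rb"));Q=pickle.load(open("wrist_shelf.pkl","rb"))
for X,roi in((S,(205,270,240,310)),(Q,(85,130,320,396))):
    p=X[1];hsv=cv2.cvtColor(p,cv2.COLOR_RGB2HSV)
    m=np.zeros(p.shape[:2],np.uint8);r=roi
    m[r[0]:r[1],r[2]:r[3]]=(((hsv[...,1]>70)&(hsv[...,2]>90))*255)[r[0]:r[1],r[2]:r[3]]
    v,u=np.nonzero(m);print(u.min(),u.max(),v.min(),v.max())
    if X is S:
        for row in (225,240,255,265):
            k=u[v==row];print(row,k.min(),k.max(),onplane(X[0],[[k.min()-.5,row],[k.max()+.5,row]],.02)[:,:2].ravel())
        print("end",onplane(X[0],[[274,v.min()]],.02))
    else:
        for c in(340,360,380):
            k=v[u==c];print(c,k.min(),k.max(),onplane(X[0],[[c,k.min()-.5],[c,k.max()+.5]],.02)[:,:2].ravel())
print("tri end",tri(S[0],[[274.5,217]],Q[0],[[334,103]]))
cv2.imwrite("pics/st1c.png",cv2.resize(S[1][200:280,140:330,::-1],None,fx=4,fy=4,interpolation=2))
E
```

```text
261 286 215 269
225 261 286 [ 0.5762 -0.1938  0.5772 -0.1678]
240 261 285 [ 0.592  -0.1946  0.593  -0.1694]
255 261 285 [ 0.6082 -0.1955  0.6092 -0.1699]
265 261 285 [ 0.6192 -0.196   0.6203 -0.1703]
end [[ 0.5663 -0.1799  0.02  ]]
332 395 91 129
340 92 113 [ 0.5753 -0.169   0.5776 -0.1936]
360 94 115 [ 0.5988 -0.17    0.6015 -0.1947]
380 96 117 [ 0.6223 -0.1711  0.6254 -0.1958]
tri end [[ 0.5717 -0.1807  0.0071  0.0021]]
```

View pics/st1c.png

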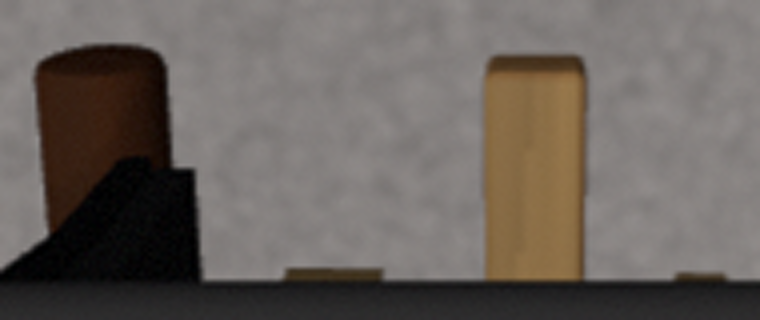

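Request:
arm_command([
  {"translation": [-0.84,-0.18,0],"dr": [0,0,0.11],"jaw": 0.3},
  {"translation": [-0.82,0,0],"dr": [0,0,0],"jaw": 0.3},
  {"translation": [-0.82,0,0],"dr": [0,0,0],"jaw": 0.3},
  {"translation": [0,0,1],"dr": [0,0,0],"jaw": 0.3},
  {"translation": [0,0,1],"dr": [0,0,0],"jaw": 0.3},
  {"translation": [0,0,1],"dr": [0,0,0],"jaw": 0.3},
  {"translation": [0,0,1],"dr": [0,0,0],"jaw": 0.3},
  {"translation": [0,0,1],"dr": [0,0,0],"jaw": 0.3},
  {"translation": [0,0,1],"dr": [0,0,0],"jaw": 0.3},
  {"translation": [0,0,0.8],"dr": [0,0,0],"jaw": 0.3},
  {"translation": [0,0,0],"dr": [0,0,0],"jaw": 0.3},
  {"translation": [0,0,0],"dr": [0,0,0],"jaw": 0.3},
])

```text
time_s: 12.78
position: [0.5996, -0.1834, 0.038]
tcp_rot: [[-0.998, 0.057, -0.003], [0.057, 0.998, 0.002], [0.004, 0.002, -1.0]]
force: [0.7, 0.4, 1.4]
opening: 0.701
```

```bash
python3 cap.py st2 wrist side
```

```text
12.8333 [ 0.60074502 -0.18417432  0.0394221 ] [-0.30073179  0.01520001  0.83186088] 0.6998851156959697
```

View pics/wrist_st2.png

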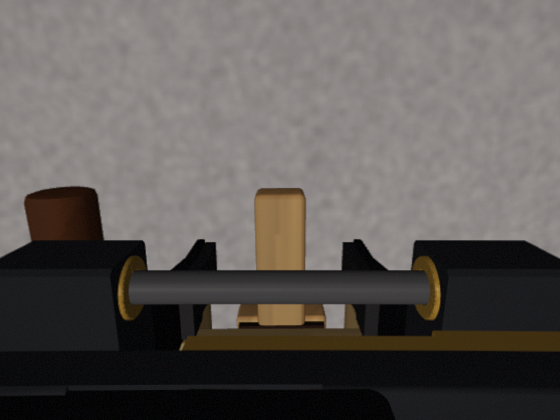

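Request:
arm_command([
  {"translation": [0,0,0.5],"dr": [0,0,0],"jaw": 0.3},
  {"translation": [0,0,0.35],"dr": [0,0,0],"jaw": 0.3},
  {"translation": [0,0,0.18],"dr": [0,0,0],"jaw": 0.3},
  {"translation": [0,0,0],"dr": [0,0,0],"jaw": 1},
  {"translation": [0,0,0],"dr": [0,0,0],"jaw": 1},
  {"translation": [0,0,0],"dr": [0,0,0],"jaw": 1},
  {"translation": [0,0,0],"dr": [0,0,0],"jaw": 1},
  {"translation": [0,0,0],"dr": [0,0,0],"jaw": 1},
  {"translation": [0,0,0],"dr": [0,0,0],"jaw": 1},
])

```text
time_s: 13.63
position: [0.6007, -0.1852, 0.0139]
tcp_rot: [[-0.998, 0.057, 0.0], [0.057, 0.998, -0.0], [-0.0, -0.0, -1.0]]
force: [0.2, 1.4, 0.8]
opening: 0.332
```

Request:
arm_command([
  {"translation": [0,0,0],"dr": [0,0,0],"jaw": 1},
  {"translation": [0,0,0],"dr": [0,0,0],"jaw": 1},
  {"translation": [0.3,0,0],"dr": [0,0,0],"jaw": 1},
  {"translation": [0.4,0,0],"dr": [0,0,0],"jaw": 1},
  {"translation": [0.4,0,0],"dr": [0,0,0],"jaw": 1},
])

```text
time_s: 14.05
position: [0.5736, -0.184, 0.0139]
tcp_rot: [[-0.998, 0.057, 0.002], [0.057, 0.998, -0.001], [-0.003, -0.001, -1.0]]
force: [1.2, -0.6, 0.2]
opening: 0.295
```

Request:
arm_command([
  {"translation": [0.5,0,0],"dr": [0,0,0],"jaw": 1},
  {"translation": [0.5,0,0],"dr": [0,0,0],"jaw": 1},
  {"translation": [0.5,0,0],"dr": [0,0,0],"jaw": 1},
  {"translation": [0.5,0,0],"dr": [0,0,0],"jaw": 1},
  {"translation": [0.5,0,0],"dr": [0,0,0],"jaw": 1},
  {"translation": [0.5,0,0],"dr": [0,0,0],"jaw": 1},
  {"translation": [0.5,0,0],"dr": [0,0,0],"jaw": 1},
  {"translation": [0.5,0,0],"dr": [0,0,0],"jaw": 1},
  {"translation": [0.5,0,0],"dr": [0,0,0],"jaw": 1},
  {"translation": [0.5,0,0],"dr": [0,0,0],"jaw": 1},
  {"translation": [0.3,0,0],"dr": [0,0,0],"jaw": 1},
])

```text
time_s: 14.97
position: [0.4398, -0.176, 0.0138]
tcp_rot: [[-0.998, 0.058, 0.0], [0.058, 0.998, -0.0], [-0.0, -0.0, -1.0]]
force: [1.3, -0.2, -0.3]
opening: 0.299
```

```bash
python3 cap.py st3 side wrist
```

```text
15.0167 [ 0.43859283 -0.17561309  0.01380167] [-2.97300728 -2.62243094  2.41889147] 0.2958225904470193
```

View pics/side_st3.png

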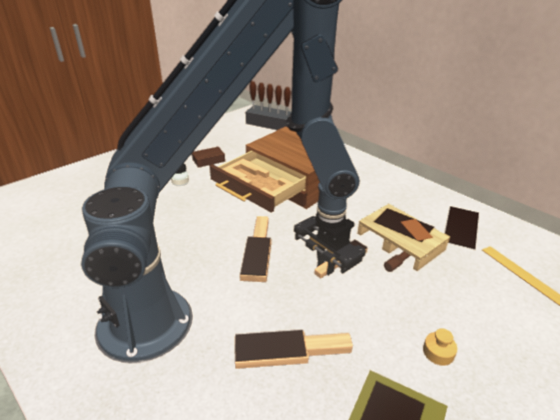

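Request:
arm_command([
  {"translation": [0,0,0],"dr": [0,0,0],"jaw": 0.4},
  {"translation": [0,0,0],"dr": [0,0,0],"jaw": 0.4},
  {"translation": [0,0,0],"dr": [0,0,0],"jaw": 0.4},
  {"translation": [0,0,-0.5],"dr": [0,0,0],"jaw": 0.4},
  {"translation": [0,0,-1],"dr": [0,0,0],"jaw": 0.4},
  {"translation": [0,0,-1],"dr": [0,0,0],"jaw": 0},
  {"translation": [-0.9,0,-1],"dr": [0,0,0],"jaw": 0},
  {"translation": [-1,0,-1],"dr": [0,0,0],"jaw": 0},
  {"translation": [-1,0,-1],"dr": [0,0,0],"jaw": 0},
  {"translation": [-1,0,-1],"dr": [0,0,0],"jaw": 0},
  {"translation": [-1,0,-1],"dr": [0,0,0],"jaw": 0},
  {"translation": [-1,0,0],"dr": [0,0,0],"jaw": 0},
])

```text
time_s: 16.07
position: [0.5928, -0.1855, 0.207]
tcp_rot: [[-0.998, 0.056, 0.01], [0.056, 0.998, -0.005], [-0.01, -0.005, -1.0]]
force: [1.1, -1.3, -0.5]
opening: 0.975
```

Request:
arm_command([
  {"translation": [0,0,0],"dr": [0,0,0],"jaw": 0},
  {"translation": [0,0,0],"dr": [0,0,0],"jaw": 0},
])

```text
time_s: 16.23
position: [0.5893, -0.1841, 0.2011]
tcp_rot: [[-0.998, 0.056, 0.001], [0.056, 0.998, -0.001], [-0.001, -0.0, -1.0]]
force: [-0.8, 0.0, -0.8]
opening: 0.998
```

```bash
python3 cap.py bl1 wrist side
```

```text
16.2833 [ 0.58762431 -0.18369038  0.20024298] [-0.95477794  0.02094761 -0.2515456 ] 0.9951816513420941
```

View pics/wrist_bl1.png

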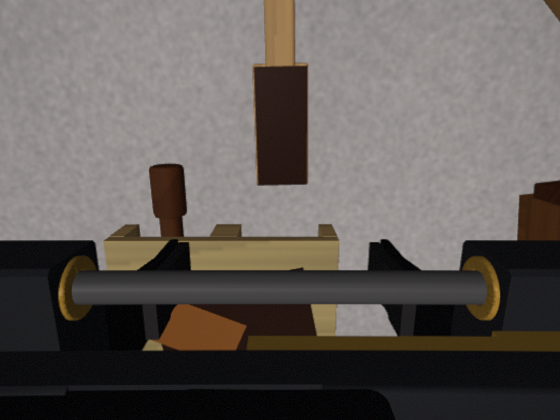

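```bash
cat > blade.py <<'E'
from h import *
import pickle,sys
np.set_printoptions(precision=4,suppress=True)
def blade(tag,z=.02,roi=None):
    c,p,d,s=pickle.load(open(f"wrist_{tag}.pkl","rb"))
    hsv=cv2.cvtColor(p,cv2.COLOR_RGB2HSV)
    m=cv2.inRange(p,(0,0,0),(75,60,60));
    M=np.zeros_like(m);r=roi or (0,225,225,335);M[r[0]:r[1],r[2]:r[3]]=m[r[0]:r[1],r[2]:r[3]]
    M=cv2.morphologyEx(M,cv2.MORPH_OPEN,np.ones((5,5)))
    k=max(cv2.findContours(M,0,2)[0],key=cv2.contourArea)
    W=onplane(c,k[:,0,:].astype(float),z)[:,:2]
    (cx,cy),(w,h),a=R=cv2.minAreaRect((W*1000).astype(np.float32))
    b=cv2.boxPoints(R);print(tag,"centre",cx,cy,"size",w,h,"ang",a);print(b, cv2.boundingRect(k))
    D=depthpts(c,d);x,y,w,h=cv2.boundingRect(k);print("depth centre",D[y+h//2,x+w//2])
if __name__=="__main__": blade(sys.argv[1])
E
python3 blade.py bl1
```

```text
bl1 centre 533.5908813476562 -178.55271911621094 size 45.654518127441406 104.6388931274414 ang 87.93338775634766
[[ 480.4823 -199.4784]
 [ 585.0531 -203.2518]
 [ 586.6995 -157.627 ]
 [ 482.1287 -153.8536]] (255, 66, 52, 119)
depth centre [ 0.5312 -0.1784  0.0195]
```

Request:
arm_command([
  {"translation": [1,0,0],"dr": [0,0,0],"jaw": 0},
  {"translation": [0.6,0,0],"dr": [0,0,0],"jaw": 0},
  {"translation": [0,0,0],"dr": [0,0,0],"jaw": 0},
  {"translation": [0,0,0],"dr": [0,0,0],"jaw": 0},
])

```text
time_s: 16.67
position: [0.5467, -0.1818, 0.2005]
tcp_rot: [[-0.998, 0.058, -0.002], [0.058, 0.998, 0.001], [0.002, 0.001, -1.0]]
force: [0.8, 0.3, 0.3]
opening: 1.0
```

```bash
python3 cap.py bl2 wrist; python3 blade.py bl2
```

```text
16.6667 [ 0.54666922 -0.18180561  0.20051184] [0.81594178 0.28860556 0.32495149] 0.9999782004943969
bl2 centre 531.7664794921875 -178.4366912841797 size 45.826988220214844 101.73356628417969 ang 87.71339416503906
[[ 480.026  -199.3024]
 [ 581.6786 -203.3614]
 [ 583.507  -157.5709]
 [ 481.8544 -153.5119]] (255, 117, 51, 108)
depth centre [ 0.5301 -0.1789  0.0194]
```

Request:
arm_command([
  {"translation": [0.53,0.11,0],"dr": [0,0,-0.2],"jaw": 0.15},
  {"translation": [0,0,1],"dr": [0,0,0],"jaw": 0.15},
  {"translation": [0,0,1],"dr": [0,0,0],"jaw": 0.15},
  {"translation": [0,0,1],"dr": [0,0,0],"jaw": 0.15},
  {"translation": [0,0,1],"dr": [0,0,0],"jaw": 0.15},
  {"translation": [0,0,1],"dr": [0,0,0],"jaw": 0.15},
  {"translation": [0,0,1],"dr": [0,0,0],"jaw": 0.15},
  {"translation": [0,0,0],"dr": [0,0,0],"jaw": 0.15},
  {"translation": [0,0,0],"dr": [0,0,0],"jaw": 0.15},
])

```text
time_s: 17.47
position: [0.5349, -0.1784, 0.0498]
tcp_rot: [[-0.999, 0.036, -0.002], [0.036, 0.999, 0.001], [0.002, 0.001, -1.0]]
force: [0.1, -0.6, 0.1]
opening: 0.853
```

```bash
python3 cap.py bl3 wrist
```

```text
17.4667 [ 0.53487679 -0.1784077   0.0498461 ] [ 0.06559718 -0.61875937  0.14641732] 0.8526742893734237
```

View pics/wrist_bl3.png

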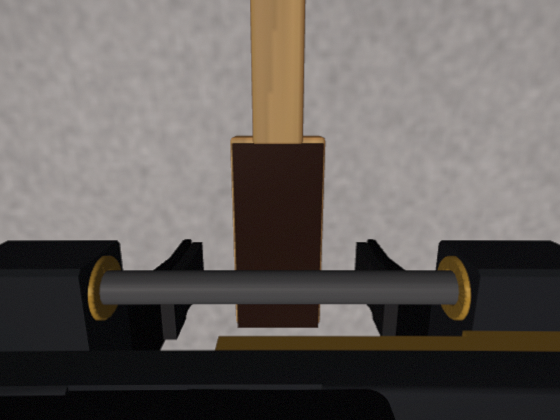

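Request:
arm_command([
  {"translation": [0,0,0.7],"dr": [0,0,0],"jaw": 0.15},
  {"translation": [0,0,0.5],"dr": [0,0,0],"jaw": 0.15},
  {"translation": [0,0,0.3],"dr": [0,0,0],"jaw": 0.15},
  {"translation": [0,0,0],"dr": [0,0,0],"jaw": 1},
  {"translation": [0,0,0],"dr": [0,0,0],"jaw": 1},
  {"translation": [0,0,0],"dr": [0,0,0],"jaw": 1},
  {"translation": [0,0,0],"dr": [0,0,0],"jaw": 1},
  {"translation": [0,0,0],"dr": [0,0,0],"jaw": 1},
  {"translation": [0,0,0],"dr": [0,0,0],"jaw": 1},
  {"translation": [0,0,0],"dr": [0,0,0],"jaw": 1},
  {"translation": [0,0,0],"dr": [0,0,0],"jaw": 1},
])

```text
time_s: 18.43
position: [0.5355, -0.1789, 0.0142]
tcp_rot: [[-0.999, 0.036, 0.001], [0.036, 0.999, -0.001], [-0.001, -0.001, -1.0]]
force: [-0.3, -0.7, 4.8]
opening: 0.57
```

Request:
arm_command([
  {"translation": [0,0,0],"dr": [0,0,0],"jaw": 1},
  {"translation": [0,0,-0.3],"dr": [0,0,0],"jaw": 1},
  {"translation": [0,0,-0.6],"dr": [0,0,0],"jaw": 1},
  {"translation": [0,0,-0.8],"dr": [0,0,0],"jaw": 1},
  {"translation": [0,0,-0.8],"dr": [0,0,0],"jaw": 1},
  {"translation": [0,0,-0.8],"dr": [0,0,0],"jaw": 1},
  {"translation": [0,0,-0.8],"dr": [0,0,0],"jaw": 1},
  {"translation": [0,0,-0.8],"dr": [0,0,0],"jaw": 1},
  {"translation": [0,0,-0.8],"dr": [0,0,0],"jaw": 1},
  {"translation": [0,0,-0.8],"dr": [0,0,0],"jaw": 1},
  {"translation": [0,0,-0.5],"dr": [0,0,0],"jaw": 1},
  {"translation": [0,0,0],"dr": [0,0,0],"jaw": 1},
])

```text
time_s: 19.43
position: [0.5364, -0.1793, 0.1913]
tcp_rot: [[-0.999, 0.036, 0.005], [0.036, 0.999, -0.003], [-0.005, -0.002, -1.0]]
force: [0.4, -0.2, -1.1]
opening: 0.568
```

```bash
python3 cap.py li1 wrist side
```

```text
19.4833 [ 0.53549471 -0.17883781  0.18967879] [-0.32577959  0.52964467 -1.43907642] 0.569361566062907
```

View pics/wrist_li1.png

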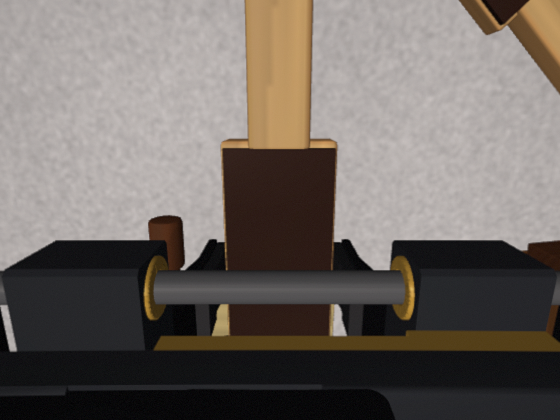

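View pics/side_li1.png

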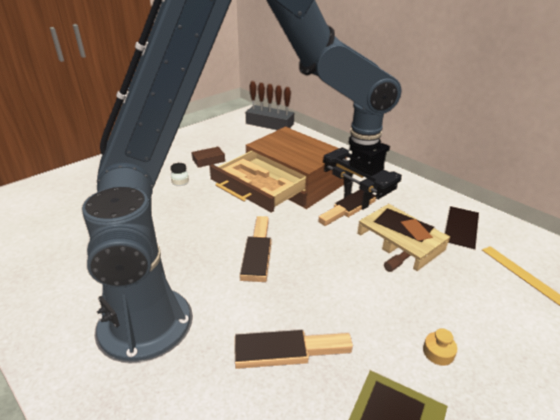

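```bash
python3 - <<'E'
from h import *
import pickle
np.set_printoptions(precision=4,suppress=True)
for t,rows in(("bl3",(20,60,110,170,230)),("li1",(20,60,110,170,230))):
    c,p,d,s=pickle.load(open(f"wrist_{t}.pkl","rb"))
    D=depthpts(c,d)
    T=np.eye(4);T[:3,:3]=s["tcp_rot"];T[:3,3]=s["position"]
    for r in rows:
        q=D[r,279];print(t,r,q,"tool",(T[:3,:3].T@(q-T[:3,3])))
    # leather top edge row & side edges
    m=cv2.inRange(p,(0,0,0),(75,60,60))
    for r in(170,200,230):
        u=np.nonzero(m[r,210:345])[0]+210;print(r,u.min(),u.max())
    v=np.nonzero(m[100:200,279])[0]+100;print("top row",v.min())
    z=.02 if t=="bl3" else s["position"][2]-.0142+.02
    print(onplane(c,[[279,v.min()],[279,v.min()-6]],z))
E
```

```text
bl3 20 [ 0.4241 -0.1737  0.0195] tool [0.1108 0.0007 0.0306]
bl3 60 [ 0.4413 -0.1743  0.019 ] tool [0.0936 0.0007 0.0311]
bl3 110 [ 0.4643 -0.1751  0.0189] tool [0.0706 0.0007 0.0311]
bl3 170 [ 0.4941 -0.1762  0.0197] tool [0.0408 0.0006 0.0303]
bl3 230 [ 0.5268 -0.1774  0.0189] tool [0.008  0.0006 0.0309]
170 233 322
200 234 321
230 235 320
top row 144
[[ 0.4808 -0.1758  0.02  ]
 [ 0.4779 -0.1756  0.02  ]]
li1 20 [ 0.4333 -0.1749  0.1938] tool [ 0.1032  0.0006 -0.003 ]
li1 60 [ 0.4475 -0.1754  0.1951] tool [ 0.0889  0.0006 -0.0042]
li1 110 [ 0.4661 -0.1761  0.195 ] tool [ 0.0703  0.0006 -0.004 ]
li1 170 [ 0.4902 -0.177   0.1956] tool [ 0.0462  0.0006 -0.0045]
li1 230 [ 0.5172 -0.178   0.1938] tool [ 0.0192  0.0006 -0.0026]
170 224 334
200 225 333
230 226 332
top row 149
[[ 0.4814 -0.1767  0.1971]
 [ 0.479  -0.1766  0.1971]]
```

Request:
arm_command([
  {"translation": [0,0,-0.6],"dr": [0,0,0.5],"jaw": 1},
  {"translation": [0,0,-0.6],"dr": [0,0,1],"jaw": 1},
  {"translation": [0,0,0],"dr": [0,0,1],"jaw": 1},
  {"translation": [0,0,0],"dr": [0,0,1],"jaw": 1},
  {"translation": [0,0,0],"dr": [0,0,1],"jaw": 1},
  {"translation": [0,0,0],"dr": [0,0,1],"jaw": 1},
  {"translation": [0,0,0],"dr": [0,0,1],"jaw": 1},
  {"translation": [0,0,0],"dr": [0,0,1],"jaw": 1},
  {"translation": [0,0,0],"dr": [0,0,1],"jaw": 1},
  {"translation": [0,0,0],"dr": [0,0,1],"jaw": 1},
  {"translation": [0,0,0],"dr": [0,0,1],"jaw": 1},
  {"translation": [0,0,0],"dr": [0,0,1],"jaw": 1},
])

```text
time_s: 20.53
position: [0.5339, -0.178, 0.2165]
tcp_rot: [[-0.319, 0.948, -0.004], [0.948, 0.319, 0.002], [0.003, -0.003, -1.0]]
force: [0.0, 0.3, -1.8]
opening: 0.57
```

Request:
arm_command([
  {"translation": [0,0,0],"dr": [0,0,1],"jaw": 1},
  {"translation": [0,0,0],"dr": [0,0,1],"jaw": 1},
  {"translation": [0,0,0],"dr": [0,0,0.5],"jaw": 1},
  {"translation": [0,0,0],"dr": [0,0,0],"jaw": 1},
  {"translation": [0,0,0],"dr": [0,0,0],"jaw": 1},
])

```text
time_s: 20.95
position: [0.5342, -0.1782, 0.217]
tcp_rot: [[-0.07, 0.998, -0.003], [0.998, 0.07, 0.002], [0.002, -0.003, -1.0]]
force: [-0.2, -0.3, -1.1]
opening: 0.569
```

Request:
arm_command([
  {"translation": [0.5,0.1,0],"dr": [0,0,0],"jaw": 1},
  {"translation": [1,0.1,0],"dr": [0,0,0],"jaw": 1},
  {"translation": [1,0.1,0],"dr": [0,0,0],"jaw": 1},
  {"translation": [1,0.1,0],"dr": [0,0,0],"jaw": 1},
  {"translation": [1,0.05,0],"dr": [0,0,0],"jaw": 1},
  {"translation": [1,0,0],"dr": [0,0,0],"jaw": 1},
  {"translation": [1,0,0],"dr": [0,0,0],"jaw": 1},
  {"translation": [1,0,0],"dr": [0,0,0],"jaw": 1},
  {"translation": [1,0,0],"dr": [0,0,0],"jaw": 1},
  {"translation": [1,0,0],"dr": [0,0,0],"jaw": 1},
  {"translation": [1,0,0],"dr": [0,0,0],"jaw": 1},
  {"translation": [1,0,0],"dr": [0,0,0],"jaw": 1},
])

```text
time_s: 21.95
position: [0.5256, 0.1111, 0.2183]
tcp_rot: [[-0.07, 0.998, -0.001], [0.998, 0.07, 0.0], [0.0, -0.001, -1.0]]
force: [0.4, -0.1, -0.8]
opening: 0.57
```

Request:
arm_command([
  {"translation": [1,0,0],"dr": [0,0,0],"jaw": 1},
  {"translation": [0.8,0,0],"dr": [0,0,0],"jaw": 1},
  {"translation": [0,0,0],"dr": [0,0,0],"jaw": 1},
  {"translation": [0,0,0],"dr": [0,0,0],"jaw": 1},
  {"translation": [0,0,0],"dr": [0,0,0],"jaw": 1},
])

```text
time_s: 22.37
position: [0.5231, 0.1539, 0.2183]
tcp_rot: [[-0.07, 0.998, -0.001], [0.998, 0.07, -0.0], [-0.0, -0.001, -1.0]]
force: [-0.1, -0.1, -1.7]
opening: 0.568
```

```bash
python3 cap.py pl1 wrist side scene
```

```text
22.4667 [0.5235035  0.1531808  0.21842421] [-0.17857005 -0.37389595 -1.51088579] 0.5699276833450037
```

View pics/wrist_pl1.png

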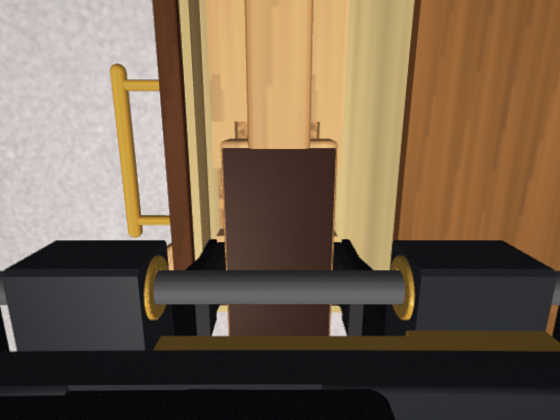

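View pics/scene_pl1.png

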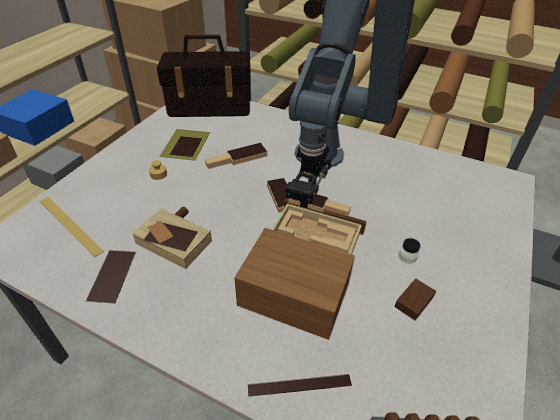

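Request:
arm_command([
  {"translation": [0.05,-0.045,0.5],"dr": [0,0,0],"jaw": 1},
  {"translation": [0,0,0.8],"dr": [0,0,0],"jaw": 1},
  {"translation": [0,0,0.8],"dr": [0,0,0],"jaw": 1},
  {"translation": [0,0,0.7],"dr": [0,0,0],"jaw": 1},
  {"translation": [0,0,0.5],"dr": [0,0,0],"jaw": 1},
  {"translation": [0,0,0.2],"dr": [0,0,0],"jaw": 1},
  {"translation": [0,0,0],"dr": [0,0,0],"jaw": 1},
  {"translation": [0,0,0],"dr": [0,0,0],"jaw": 1},
])

```text
time_s: 23.18
position: [0.5229, 0.1545, 0.1313]
tcp_rot: [[-0.067, 0.998, 0.0], [0.998, 0.067, 0.0], [0.0, 0.0, -1.0]]
force: [0.5, -0.8, -1.3]
opening: 0.571
```

```bash
python3 cap.py pl2 wrist; python3 - <<'E'
import cv2
a=cv2.imread("pics/wrist_pl2.png");cv2.imwrite("pics/pl2c.png",cv2.resize(a[0:270,170:400],None,fx=2.8,fy=2.2,interpolation=2))
E
```

```text
23.1833 [0.52285237 0.15453172 0.13128051] [ 0.48579063 -0.75376465 -1.27555567] 0.5709332599219388
```

View pics/pl2c.png

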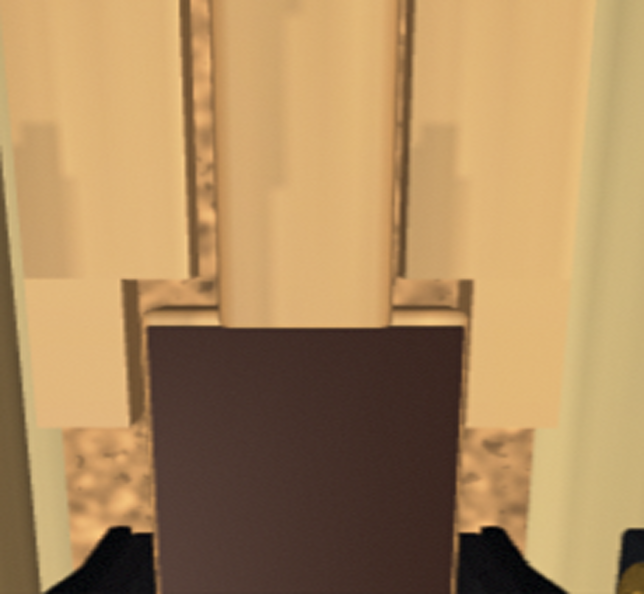

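```bash
python3 - <<'E'
from h import *
import pickle
np.set_printoptions(precision=4,suppress=True)
c,p,d,s=pickle.load(open("wrist_pl2.pkl","rb"))
R=s["tcp_rot"];o=s["position"]
f=lambda l:[[a/2.8+170-.3,b/2.2-.3] for a,b in l]
t=lambda P:(P-o)@R
print("strop shoulder/ sides",t(onplane(c,f([(305,315),(146,330),(464,330),(215,150),(397,150)]),.137)))
print("pocket shoulder/ sides",t(onplane(c,f([(170,279),(430,279),(125,330),(470,330),(185,150),(408,150)]),.103)))
E
```

```text
strop shoulder/ sides [[ 0.0582  0.0002 -0.0057]
 [ 0.0555 -0.0229 -0.0057]
 [ 0.0555  0.0234 -0.0057]
 [ 0.0867 -0.0121 -0.0057]
 [ 0.0867  0.0129 -0.0057]]
pocket shoulder/ sides [[ 0.0635 -0.0236  0.0283]
 [ 0.0635  0.0223  0.0283]
 [ 0.0522 -0.032   0.0283]
 [ 0.0522  0.0299  0.0283]
 [ 0.0906 -0.02    0.0283]
 [ 0.0906  0.0177  0.0283]]
```

Request:
arm_command([
  {"translation": [0,-0.055,0],"dr": [0,0,0],"jaw": 1},
  {"translation": [0,0,0.2],"dr": [0,0,0],"jaw": 1},
  {"translation": [0,0,0.2],"dr": [0,0,0],"jaw": 1},
  {"translation": [0,0,0.2],"dr": [0,0,0],"jaw": 1},
  {"translation": [0,0,0.2],"dr": [0,0,0],"jaw": 1},
  {"translation": [0,0,0.1],"dr": [0,0,0],"jaw": 1},
  {"translation": [0,0,0],"dr": [0,0,0],"jaw": 1},
])

```text
time_s: 23.82
position: [0.5204, 0.1549, 0.1076]
tcp_rot: [[-0.068, 0.998, -0.002], [0.998, 0.068, -0.0], [-0.0, -0.002, -1.0]]
force: [0.4, -0.1, -1.1]
opening: 0.572
```

```bash
python3 cap.py pl3 wrist; python3 - <<'E'
import cv2
a=cv2.imread("pics/wrist_pl3.png");cv2.imwrite("pics/pl3c.png",cv2.resize(a[0:270,170:400],None,fx=2.8,fy=2.2,interpolation=2))
E
```

```text
23.8167 [0.52041573 0.15489422 0.10761466] [ 0.37830699 -0.14444652 -1.08641508] 0.5722140389808357
```

View pics/pl3c.png

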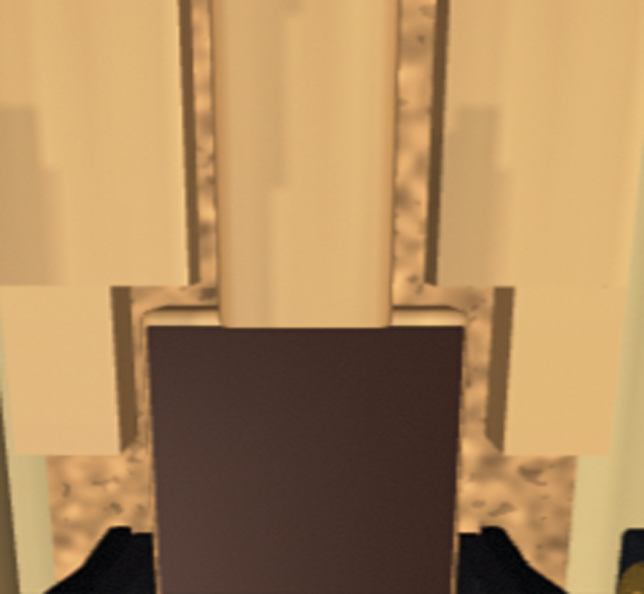

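Request:
arm_command([
  {"translation": [0,0.04,0.08],"dr": [0,0,0],"jaw": 1},
  {"translation": [0,0,0.08],"dr": [0,0,0],"jaw": 1},
  {"translation": [0,0,0.04],"dr": [0,0,0],"jaw": 1},
  {"translation": [0,0,0],"dr": [0,0,0],"jaw": 1},
])

```text
time_s: 24.2
position: [0.5219, 0.155, 0.1034]
tcp_rot: [[-0.068, 0.998, -0.0], [0.998, 0.068, -0.0], [-0.0, -0.0, -1.0]]
force: [0.2, 0.1, -1.8]
opening: 0.572
```

Request:
arm_command([
  {"translation": [0,0,0.04],"dr": [0,0,0],"jaw": 1},
  {"translation": [0,0,0.04],"dr": [0,0,0],"jaw": 1},
  {"translation": [0,0,0],"dr": [0,0,0],"jaw": 1},
])

```text
time_s: 24.45
position: [0.522, 0.155, 0.1015]
tcp_rot: [[-0.068, 0.998, -0.0], [0.998, 0.068, 0.0], [0.0, -0.0, -1.0]]
force: [-0.1, 0.3, -1.0]
opening: 0.567
```

Request:
arm_command([
  {"translation": [0,0,0.03],"dr": [0,0,0],"jaw": 1},
  {"translation": [0,0,0],"dr": [0,0,0],"jaw": 1},
])

```text
time_s: 24.62
position: [0.5222, 0.155, 0.1012]
tcp_rot: [[-0.068, 0.998, 0.0], [0.998, 0.068, 0.0], [-0.0, 0.0, -1.0]]
force: [-0.6, -0.2, 2.3]
opening: 0.568
```

Request:
arm_command([
  {"translation": [0,0,0.03],"dr": [0,0,0],"jaw": 1},
  {"translation": [0,0,0],"dr": [0,0,0],"jaw": 1},
])

```text
time_s: 24.78
position: [0.5228, 0.1551, 0.1012]
tcp_rot: [[-0.068, 0.998, 0.002], [0.998, 0.068, 0.0], [0.0, 0.002, -1.0]]
force: [-1.6, -0.9, 7.3]
opening: 0.568
```

Request:
arm_command([
  {"translation": [0,0,-0.02],"dr": [0,0,0],"jaw": 0.33},
  {"translation": [0,0,0],"dr": [0,0,0],"jaw": 0.33},
  {"translation": [0,0,0],"dr": [0,0,0],"jaw": 0.33},
  {"translation": [0,0,0],"dr": [0,0,0],"jaw": 0.33},
  {"translation": [0,0,-0.3],"dr": [0,0,0],"jaw": 0.33},
  {"translation": [0,0,-0.6],"dr": [0,0,0],"jaw": 0.33},
  {"translation": [0,0,-1],"dr": [0,0,0],"jaw": 0.33},
  {"translation": [0,0,-1],"dr": [0,0,0],"jaw": 0.33},
  {"translation": [0,0,-1],"dr": [0,0,0],"jaw": 0.33},
  {"translation": [0,0,-1],"dr": [0,0,0],"jaw": 0.33},
  {"translation": [0,0,-1],"dr": [0,0,0],"jaw": 0},
  {"translation": [0,0,-1],"dr": [0,0,0],"jaw": 0},
])

```text
time_s: 25.78
position: [0.5216, 0.155, 0.2747]
tcp_rot: [[-0.068, 0.998, 0.0], [0.998, 0.068, 0.0], [0.0, 0.0, -1.0]]
force: [1.6, 0.4, -0.3]
opening: 0.75
```

Request:
arm_command([
  {"translation": [-1,-0.6,-1],"dr": [0,0,0],"jaw": 0},
  {"translation": [-1,-0.6,-1],"dr": [0,0,0],"jaw": 0},
  {"translation": [0,0,0],"dr": [0,0,0],"jaw": 0},
  {"translation": [0,0,0],"dr": [0,0,0],"jaw": 0},
])

```text
time_s: 26.12
position: [0.4958, 0.1024, 0.3249]
tcp_rot: [[-0.066, 0.998, 0.004], [0.998, 0.066, 0.0], [0.0, 0.004, -1.0]]
force: [-0.2, 0.3, -0.8]
opening: 0.975
```

```bash
python3 cap.py fin wrist side scene
```

```text
26.2167 [0.4951367  0.10338752 0.32259844] [0.54239188 0.15555867 0.22547088] 0.992826801618685
```

View pics/wrist_fin.png

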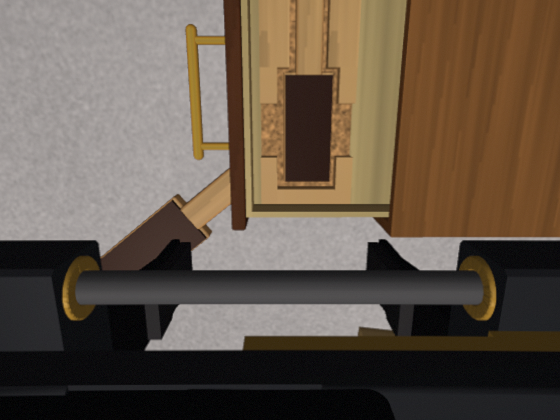

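View pics/side_fin.png

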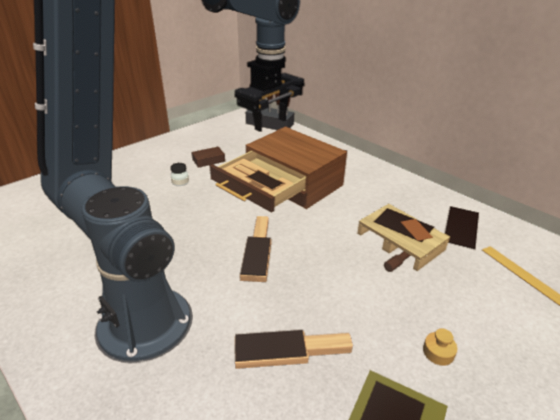

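View pics/scene_fin.png

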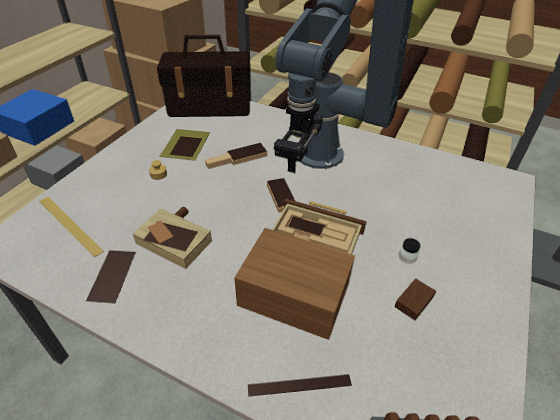

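```bash
python3 - <<'E'
from h import *
import pickle
np.set_printoptions(precision=4,suppress=True)
c,p,d,s=pickle.load(open("wrist_fin.pkl","rb"))
b=onplane(c,[[191,27],[198.5,158]],.098);print("bar",b,b.mean(0), "opened by",np.linalg.norm(b.mean(0)[:2]-[.5487,.1962]))
D=depthpts(c,d);print("leather z",D[90:170:20,308,2],"handle z",D[20:65:15,310,2],"cork",D[130,270,2],"wall",D[170,268,2])
c2,p2,d2,_=pickle.load(open("side_fin.pkl","rb"));p1=pickle.load(open("side_st3.pkl","rb"))[1]
S0=pickle.load(open("side_ch3.pkl","rb"))[1]
dd=np.abs(S0.astype(int)-p2).max(2)>40
for n,(x0,x1,y0,y1) in dict(hammer=(380,425,245,275),jar=(165,192,158,190),block=(190,228,145,168),weight=(420,460,325,370),lower=(245,300,190,205)).items(): print(n,dd[y0:y1,x0:x1].sum())
E
```

```text
bar [[0.4029 0.2466 0.098 ]
 [0.4109 0.1209 0.098 ]] [0.4069 0.1838 0.098 ] opened by 0.14236281558570896
leather z [0.1062 0.1058 0.1047 0.1053] handle z [0.1063 0.1066 0.1049] cork 0.08669310019759763 wall 0.1036272370918197
hammer 0
jar 0
block 65
weight 0
lower 633
```

```bash
python3 - <<'E'
import numpy as np,pickle
a=np.load("scene0.npz")["p"].astype(int);b=pickle.load(open("scene_fin.pkl","rb"))[1]
d=np.abs(a-b).max(2)>30
for n,(x0,x1,y0,y1) in dict(block=(390,440,275,322),jar=(395,425,232,265),weight=(145,170,158,182),hammer=(172,190,203,220)).items(): print(n,d[y0:y1,x0:x1].sum())
from rig import *
print(hand_in())
E
```

```text
block 0
jar 0
weight 0
hammer 0
the job is handed in; nothing more can be done
None
```

The job is done and handed in. The top drawer is open to its stop, and the strop lies flat, leather up, in its pocket with the handle in the narrow end. It took about 26 s of the 72 s allowed.

**What I did**
- I pulled the top drawer by its bar until it stopped moving and the force rose, after 142 mm of travel; it looked slightly ajar at the start.
- The strop was the one in the shelf. The two look-alikes lie loose on the bench and are longer.
- I drew it about 162 mm straight out by its handle and let go. A picture then showed it clear of the shelf, by about 44 mm on my measurements.
- I gripped it again across the blade and turned it. I lowered it to floor contact at the expected height, with 2–7 N on the wrist, before letting go.

**Last checks**
- **Strop:** the leather and handle tops measured about 105–106 mm, against a cork floor at about 87 mm and 20 mm of thickness, so it is fully seated. The final wrist picture shows cork on all sides of it.
- **Drawer:** the bar was within about 1 mm of where it stood at the stop.
- **Other objects:** in the scene camera, the before and after pictures show no change at the block, jar, weight or hammer.

**Disagreements**
- A side-camera comparison flagged some changed pixels at the block. I put these down to the gripper's shadow, as the scene camera showed none there.
- It also flagged changes around the lower drawer, where the opened top drawer now covers the view. I saw no sign that the lower drawer moved, but had no clean measurement of it.
- Heights from pairs of the fixed cameras read 3–12 mm low, so I relied on close wrist-camera views, depth and contact instead.

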